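# Park the coffee kit on its cork rests

## Task

Put the four coffee things away, each onto the cork rest that bears its outline: the hand grinder, the steel dosing cup and the acrylic box standing upright, the black brush lying flat with its bristle ribs up. Centre each on its outline, with the brush and the box turned to line up with theirs (either way round), and let go of everything. Do not tip the grinder over on the way, and leave the blue espresso cup and the terracotta sugar bowl where they stand.

Things in the scene. Friction and masses are not known exactly. Their poses are not given: they have to be found in the camera images.
- grinder_mid (a point): White ceramic hand grinder, upright, 121 mm tall. Foot 66 mm across; straight body 56 mm across from 16 to 82 mm up. Rigid wooden crank arm, 13 mm wide, on top at 96-102 mm, reaching 71 mm along own -x (toward the robot within 0.5 rad at the start); knob 17 mm thick, 63 mm out, up to 121 mm. Point: on the axis, 50 mm above the underside. z up. Grip across y, beside the crank. About 0.32 kg.
- cup_mid (a point): Plain steel dosing cup, open at the top, 46 mm across and 52 mm tall, wall 3 mm. Point: on the axis, 26 mm above its underside; z up. About 0.1 kg.
- brush_mid (a point): Black silicone brush lying flat, 120 mm long along x, 16 mm thick: handle 22 mm wide (x -60 to +24 mm), head 40 mm wide (x +24 to +60 mm) with grey ribs on top. Point: middle of its length, 8 mm above its underside, where the handle is 22 mm wide across y; balance point. About 50 g. At the start x points away from the robot (within 0.45 rad).
- box_mid (a point): Small clear acrylic box with a frosted lid, shut and fixed, white paper rolls inside: 84 mm long along x, 60 mm wide along y, 43 mm tall, side walls up to 38 mm. Point: centre in plan, 21 mm above its underside; z up. About 0.14 kg. At the start x points away from the robot (within 0.45 rad).
- rest_grinder: Flat cork rest fixed to the dark counter, 4 mm thick, with the dark outline of the grinder's foot burnt into its middle. Shape: the larger round one, 96 mm across, outline 66 mm across. Origin: centre of its underside, on the counter (z = 0); the top is 4 mm above. 
- rest_cup: Flat cork rest fixed to the dark counter, 4 mm thick, with the dark outline of the dosing cup burnt into its middle. Shape: the smaller round one, 70 mm across, outline 46 mm across. Origin: centre of its underside, on the counter (z = 0); the top is 4 mm above. 
- rest_brush: Flat cork rest fixed to the dark counter, 4 mm thick, with the dark outline of the brush burnt into its middle. Shape: long rectangle, 144 mm along x by 64 mm along y, outline 120 mm long. Origin: centre of its underside, on the counter (z = 0); the top is 4 mm above. x points roughly away from the robot (within 0.45 rad).
- rest_box: Flat cork rest fixed to the dark counter, 4 mm thick, with the dark outline of the box burnt into its middle. Shape: broad rectangle, 108 mm along x by 84 mm along y, outline 84 by 60 mm. Origin: centre of its underside, on the counter (z = 0); the top is 4 mm above. x points roughly away from the robot (within 0.45 rad).
- espresso_cup: Bystander: loose blue ceramic espresso cup, 62 mm across, 55 mm tall, with a small handle on its own +y side. Origin: centre of its underside. Leave it where it stands.
- sugar_bowl: Bystander: loose terracotta sugar bowl, 76 mm across, 38 mm tall. Origin: centre of its underside. Leave it where it stands.
Things that resemble listed ones, but are neither listed nor needed, are in the scene too. What is meant by the part that bears box_mid is not yellow, and is the larger of those in its own colour.

How it is judged:
By the outcome, as a careful person would: the job done as asked, in the order asked, and still so for the second after the job is handed in, with the robot touching nothing.
It also fails if it takes over 125 s, if anything falls off the work surface, if the arm or the gripper's body presses on something with over 40 N, if the wrist force passes 120 N, or if a joint passes its speed limit or range.

## Robot

A 6-joint arm with a two-finger parallel gripper is mounted at the origin on the work surface. World frame = base frame: x ahead of the robot, y to its left, z up, the work surface at z = 0. Lengths are in mm, angles in rad, forces in N, time in s.
With the tool pointing down it reaches from about 275 to 1000 mm from the base axis. Payload 8.4 kg.
Tool frame: the origin (TCP) lies on the centre line of the jaws, within the pads' length; the fingertips stand 22 mm ahead of it and the grasp point (between the pads) lies 3 mm ahead of it; z points along the fingers, x is the direction in which the jaws open and shut, and the axes are right-handed (so a half turn about z gives the same grasp; the last joint's range is limited). The gripper opens to 85 mm and grips with 20 to 120 N. Pads are 22 mm wide; open, the fingers measure 114 mm over their backs; the gripper's body (76 mm by 85 mm) begins 54 mm behind the grasp point. The pads swing forward as they close: fully open they stand 13 mm farther back than shut.
Start: joints at [-1.237, 0.353, 1.633, -0, 1.155, -0.002], TCP at [205.952, -590.095, 253.281] pointing down, gripper open.
Joint ranges: [-2.63, 2.63], [-0.92, 2.1], [0.06, 2.66], [-1.3, 4.44], [0, 2.69], [-3.02, 3.02]. Speed limits (rad/s): [2.22, 2.22, 2.79, 3.14, 3.14, 3.14].

## Interface

Orientations are given as [roll, pitch, yaw] about the fixed x, y, z axes, in that order (R = Rz(yaw) Ry(pitch) Rx(roll)).
In Python, from rig import status, viewer, job gives the robot as it stands.
- The arm moves only by the tool send_rows, never from a script. Its argument "plan" is a list of rows, each a list of 3 entries, a list of its own where there are three numbers: the shift along the tool's x, y, z in m, then the turn, a rotation vector about the tool's x, y, z in rad, then the opening, from -1 (shut) to 1 (fully open). In form: [[[x, y, z], [rx, ry, rz], jaw], ...]. A call has exactly 5 rows; each row is the pose to reach, as a shift and turn from the pose measured when the call began, along the tool's axes at that moment; what a row does not reach only later rows make up. A row lasts 1/12 s, in which the tool goes at most 41.7 mm and 7.16 degrees, less where a joint would pass 70% of its speed; a pose out of reach is approached as far as the arm can. A call with a gripper value outside its range is refused whole. The fingers move at their own pace and stop on an object; "squeeze" is the grip in N (left out, the last holds). Time passes only in rows, so rows that repeat a pose let the fingers close, or fill a call up. It gives the time, the measured TCP pose, the force and the opening at its end, in the units of the state.
- status.sense(): the state, without advancing time (a new reading comes with each control period).
- viewer.grab_frame(name): name is "side" or "top"; returns the picture (400x640x3 uint8, red, green, blue); there is no depth.
- viewer.camera_params(name): a dict with "intrinsics" (3x3 intrinsics, pixels), "xyz" and "orientation" of the camera in the world. Camera axes: x right, y down, z forward; pixel columns grow to the right and rows downward; lengths in mm; the calibration is good to about 2 mm. A picture is of the moment at which its call begins. camera_params takes no time and is no camera call.
- job.sign_off(): hands the job in, once; it reports no verdict.
Trained networks look in the newest picture that a camera, given by its name, has taken for a name from the list of things; names that differ only in an ending like _2 or _b are one class to them, and where a whole thing is asked for, a point or a joint stands for the part that bears it (a point fixed in the world has none). Each returns a list of dicts, best first, with "p" (0 to 1); they miss things now and then, are a little off and sometimes report something else, mostly with a low value. They report only what shows in the picture. A call takes as long as a camera call. They do not tell look-alikes from the thing itself.
- viewer.cut_out(label, camera): "mask" (400x640 bool, what is visible of it) and "extent" ([left, top, width, height] in pixels, round what is visible of it).
The state is a dict: "clock": time; "qpos": joint angles; "qvel": joint speeds; "joint_efforts": joint torques, N m; "eef_pos": TCP position; "tcp_rot": TCP orientation; "contact_force": force on the tool from outside, world axes, zero at the start; "wrist_torque": the same for the moment, N m; "opening": opening from 0.0 (shut) to 1.0 (fully open).
Only numpy, scipy, OpenCV 4.12 (cv2) and the standard library are available. Lean on these libraries where they do the work, as an engineer would, in place of code of your own. Each camera call takes 0.05 s, during which the arm holds its last target.

## Working session

There is one attempt and no reset: what is moved stays moved. The work goes in short steps, Python scripts to look and compute and a tool call to move; the robot and the scene stay as the last step left them, time stands still between calls to the robot, and variables do not carry over. Pictures are saved under pics/ and viewed, and the job is handed in when it is done.

Besides the shell and the picture viewer there is one more tool, called after "Emit:" by a JSON object that holds its "method" and its "body". send_rows: Moves the arm, as the interface text tells. Its arguments: {"type":"object","properties":{"plan":{"type":"array"},"squeeze":{"type":"number"}},"required":["plan"]}

```bash
ls; mkdir -p pics; python3 - <<'E'
from rig import status, viewer, job
import cv2
s=status.sense(); print(s)
for n in("side","top"):
    p=viewer.camera_params(n); print(n,p)
    cv2.imwrite(f"pics/{n}0.png",viewer.grab_frame(n)[:,:,::-1])
E
```

```text
pics
{'clock': 0.0, 'qpos': array([-1.23737236e+00,  3.53663842e-01,  1.63416262e+00, -5.56922356e-06,
        1.15519747e+00, -2.35771222e-03]), 'qvel': array([ 0.00124619,  0.00201017, -0.00254237,  0.00084756, -0.0027475 ,
        0.00018651]), 'joint_efforts': array([ 1.59637406e-03, -6.05243325e+01, -3.42067230e+01,  1.93107344e-04,
        9.43457417e-03, -2.65802228e-06]), 'eef_pos': array([ 205.81432762, -589.65108355,  252.53967324]), 'tcp_rot': array([ 3.14159094e+00,  1.43128455e-03, -1.23501239e+00]), 'contact_force': array([-0.62159452, -0.39528169, -0.31284645]), 'wrist_torque': array([0.01049183, 0.03774416, 0.03531343]), 'opening': 0.995916082377999}
side {'intrinsics': array([[475.49714948,   0.        , 322.46930818],
       [  0.        , 475.49714948, 201.98929922],
       [  0.        ,   0.        ,   1.        ]]), 'xyz': array([-270.12553193,  700.91466453,  946.48158838]), 'orientation': array([-2.25381955, -0.01013105, -2.30669892])}
top {'intrinsics': array([[421.5171366 ,   0.        , 323.68694251],
       [  0.        , 421.5171366 , 194.29788417],
       [  0.        ,   0.        ,   1.        ]]), 'xyz': array([ 400.48761021,  -55.52119584, 1023.25818879]), 'orientation': array([-2.9902256 ,  0.01694318, -1.55749099])}
```

View pics/top0.png

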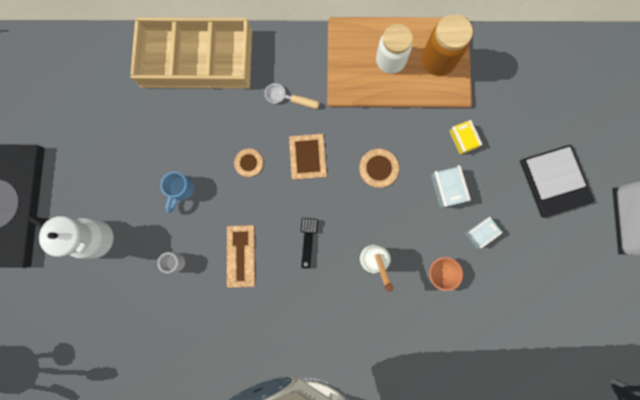

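View pics/side0.png

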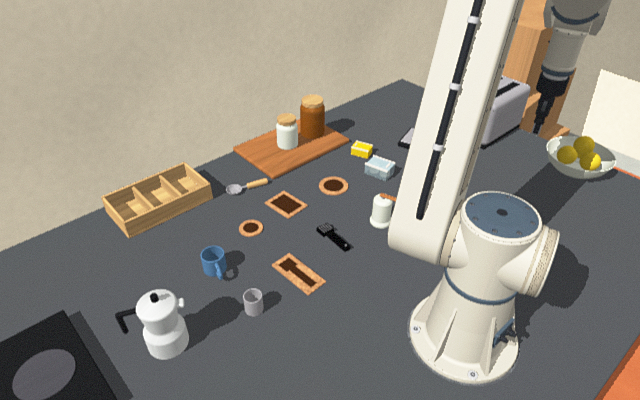

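```bash
cat > h.py <<'E'
import numpy as np, cv2
from scipy.spatial.transform import Rotation as R
from rig import status, viewer, job
def cam(n):
    p=viewer.camera_params(n); K=p["intrinsics"]; t=np.array(p["xyz"]); r=R.from_euler('xyz',p["orientation"]).as_matrix()
    return K,t,r
def proj(P,n):
    K,t,r=cam(n); c=(np.atleast_2d(P)-t)@r; u=c@K.T; return u[:,:2]/u[:,2:]
def back(uv,z,n):
    K,t,r=cam(n); uv=np.atleast_2d(uv).astype(float); d=np.c_[uv,np.ones(len(uv))]@np.linalg.inv(K).T@r.T
    s=(z-t[2])/d[:,2]; return t+d*s[:,None]
E
python3 - <<'E'
from h import *
import pickle
out={}
for n in("top","side"):
    im=viewer.grab_frame(n); out[n]=im
    for l in "grinder_mid cup_mid brush_mid box_mid rest_grinder rest_cup rest_brush rest_box espresso_cup sugar_bowl".split():
        r=viewer.cut_out(l,n); out[n,l]=r
        for d in r:
            e=d["extent"]; c=[e[0]+e[2]/2,e[1]+e[3]/2]
            print(n,l,round(d["p"],2),[int(v) for v in e],d["mask"].sum(),back(c,0,n)[0,:2].round())
pickle.dump(out,open("o.pkl","wb"))
print(status.sense()["clock"])
cv2.imwrite("pics/crop1.png",cv2.resize(out["top"][110:300,400:520,::-1],None,fx=4,fy=4,interpolation=cv2.INTER_CUBIC)[:600])
E
```

```text
top grinder_mid 0.65 [357, 245, 33, 42] 754 [ 383. -160.]
top cup_mid 0.65 [156, 251, 28, 20] 456 [387. 331.]
top brush_mid 0.81 [305, 217, 14, 48] 513 [439. -11.]
top box_mid 0.93 [448, 120, 31, 34] 672 [ 702. -385.]
top box_mid 0.87 [431, 169, 38, 38] 1037 [ 574. -347.]
top box_mid 0.8 [466, 218, 33, 27] 525 [ 468. -421.]
top box_mid 0.26 [304, 217, 16, 51] 593 [438. -10.]
top rest_grinder 0.78 [357, 149, 39, 38] 1176 [ 623. -169.]
top rest_cup 0.8 [234, 150, 28, 26] 583 [633. 153.]
top rest_brush 0.63 [225, 227, 28, 60] 1565 [400. 166.]
top rest_box 0.92 [288, 133, 43, 45] 1433 [653.   0.]
top espresso_cup 0.77 [160, 173, 36, 39] 791 [554. 323.]
top sugar_bowl 0.93 [429, 256, 28, 33] 817 [ 370. -324.]
side grinder_mid 0.7 [371, 193, 22, 31] 596 [ 438. -203.]
side cup_mid 0.9 [244, 287, 21, 31] 483 [402. 308.]
side brush_mid 0.81 [314, 222, 34, 30] 316 [447.   2.]
side box_mid 0.83 [362, 154, 32, 22] 525 [ 606. -371.]
side box_mid 0.54 [352, 139, 21, 19] 281 [ 716. -403.]
side box_mid 0.51 [371, 194, 21, 32] 604 [ 433. -196.]
side rest_grinder 0.92 [319, 174, 28, 23] 414 [ 622. -170.]
side rest_cup 0.52 [241, 219, 21, 16] 293 [634. 149.]
side rest_cup 0.49 [264, 191, 44, 26] 599 [651.   7.]
side rest_brush 0.79 [270, 256, 56, 42] 1063 [393. 172.]
side rest_box 0.66 [266, 190, 39, 25] 627 [658.   2.]
side espresso_cup 0.77 [201, 240, 26, 39] 704 [593. 302.]
1.2
```

View pics/crop1.png

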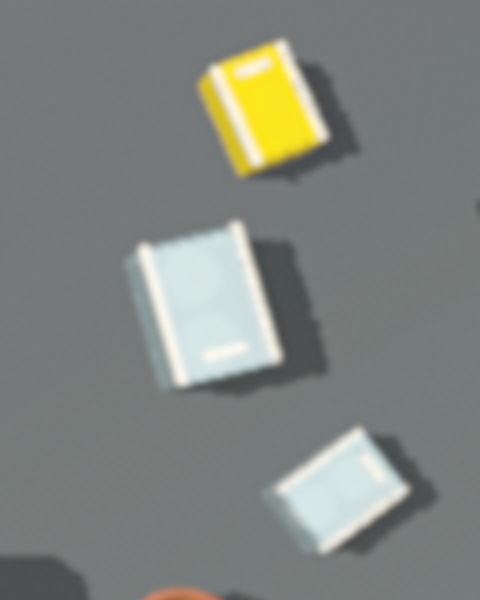

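```bash
cat >> h.py <<'E'
from scipy.optimize import minimize
def disc(r,z,cx=0,cy=0,n=40):
    a=np.linspace(0,2*np.pi,n,endpoint=False); return np.c_[cx+r*np.cos(a),cy+r*np.sin(a),np.full(n,z)]
def cyl(r,z0,z1,cx=0,cy=0): return np.r_[disc(r,z0,cx,cy),disc(r,z1,cx,cy)]
def bx(x0,x1,y0,y1,z0,z1): return np.array([[x,y,z] for x in(x0,x1) for y in(y0,y1) for z in(z0,z1)],float)
M=dict(
 grinder_mid=[cyl(33,0,16),cyl(28,16,82),cyl(28,82,90),bx(-71,6,-6.5,6.5,96,102),cyl(8.5,96,121,-63,0)],
 cup_mid=[cyl(23,0,52)],
 brush_mid=[bx(-60,24,-11,11,0,16),bx(24,60,-20,20,0,16)],
 box_mid=[bx(-42,42,-30,30,0,43)],
 rest_grinder=[cyl(48,0,4)],rest_cup=[cyl(35,0,4)],rest_brush=[bx(-72,72,-32,32,0,4)],rest_box=[bx(-54,54,-42,42,0,4)],
 sugar_bowl=[cyl(38,0,38)])
S=8
def render(parts,x,y,yaw,n,z0=0,off=(0,0),shape=(400,640)):
    h,w=shape; im=np.zeros((h*S,w*S),np.uint8); c,s=np.cos(yaw),np.sin(yaw)
    for P in parts:
        Q=np.c_[x+c*P[:,0]-s*P[:,1],y+s*P[:,0]+c*P[:,1],P[:,2]+z0]
        uv=(proj(Q,n)-off+0.5)*S-0.5
        cv2.fillPoly(im,[cv2.convexHull(np.round(uv).astype(np.int32))],255)
    return cv2.resize(im,(w,h),interpolation=cv2.INTER_AREA)/255.
def fit(parts,mask,n,x0,z0=0,yaw=True):
    ys,xs=np.where(mask); a,b,c,d=xs.min()-15,ys.min()-15,xs.max()+16,ys.max()+16
    a,b=max(a,0),max(b,0); m=mask[b:d,a:c].astype(float)
    f=lambda p:((render(parts,p[0],p[1],p[2] if yaw else 0,n,z0,(a,b),m.shape)-m)**2).sum()
    best=None
    for dy in ((-.3,0,.3) if yaw else (0,)):
        q=np.array([x0[0],x0[1],(x0[2] if len(x0)>2 else 0)+dy]) if yaw else np.array(x0[:2],float)
        sim=np.array([q]+[q+e for e in (np.diag([8,8,.2]) if yaw else np.diag([8,8]))])
        r=minimize(f,q,method="Nelder-Mead",options=dict(initial_simplex=sim,xatol=.05,fatol=.01))
        if best is None or r.fun<best.fun: best=r
    return best.x,best.fun/m.sum()
def corkmask(im,box):
    hsv=cv2.cvtColor(im,cv2.COLOR_RGB2HSV); m=np.zeros(im.shape[:2],bool)
    x,y,w,h=[int(v) for v in box]; sl=np.s_[max(y-4,0):y+h+4,max(x-4,0):x+w+4]
    k=((hsv[...,0]<22)&(hsv[...,1]>70)).astype(np.uint8)
    m[sl]=k[sl]>0
    c,_=cv2.findContours(m.astype(np.uint8),cv2.RETR_EXTERNAL,cv2.CHAIN_APPROX_NONE)
    c=max(c,key=cv2.contourArea); o=np.zeros_like(m,np.uint8); cv2.fillPoly(o,[c],1); return o>0
E
cat > f.py <<'E'
from h import *
import pickle
o=pickle.load(open("o.pkl","rb"))
g=dict(grinder_mid=(405,-160,0),cup_mid=(387,320,0),brush_mid=(439,-11,0),box_mid=(574,-347,0),rest_grinder=(622,-169),rest_cup=(633,151),rest_brush=(397,168,0),rest_box=(653,1,0),sugar_bowl=(370,-324))
for l in g:
    for n in("top","side"):
        r=o.get((n,l))
        if not r: continue
        # choose nearest to guess
        q=proj([*g[l][:2],10],n)[0]
        d=min(r,key=lambda d:np.hypot(*(np.array(d["extent"][:2])+np.array(d["extent"][2:])/2-q)))
        m=d["mask"]
        rm=[m]
        if l.startswith("rest"): rm.append(corkmask(o[n],d["extent"]))
        for m in rm:
            x,c=fit(M[l],m,n,g[l],yaw=len(g[l])>2 and l!="cup_mid"); print(l,n,x.round(3),"cost",round(c,3),m.sum())
E
time python3 f.py
```

```text
grinder_mid top [ 4.02461e+02 -1.56540e+02  3.52000e-01] cost 0.087 754Traceback (most recent call last):
  File "f.py", line 16, in <module>
    x,c=fit(M[l],m,n,g[l],yaw=len(g[l])>2 and l!="cup_mid"); print(l,n,x.round(3),"cost",round(c,3),m.sum())
        ~~~^^^^^^^^^^^^^^^^^^^^^^^^^^^^^^^^^^^^^^^^^^^^^^^^
  File "h.py", line 40, in fit
    r=minimize(f,q,method="Nelder-Mead",options=dict(initial_simplex=sim,xatol=.05,fatol=.01))
    res = _minimize_neldermead(fun, x0, args, callback, bounds=bounds,
                               **options)
    fxr = func(xr)
    fx = function(np.copy(x), *(wrapper_args + args))
  File "h.py", line 35, in <lambda>
    f=lambda p:((render(parts,p[0],p[1],p[2] if yaw else 0,n,z0,(a,b),m.shape)-m)**2).sum()
                 ~~~~~~^^^^^^^^^^^^^^^^^^^^^^^^^^^^^^^^^^^^^^^^^^^^^^^^^^^^^^^
  File "h.py", line 29, in render
    uv=(proj(Q,n)-off+0.5)*S-0.5
        ~~~~^^^^^
  File "h.py", line 8, in proj
    K,t,r=cam(n); c=(np.atleast_2d(P)-t)@r; u=c@K.T; return u[:,:2]/u[:,2:]
          ~~~^^^
  File "h.py", line 5, in cam
    p=viewer.camera_params(n); K=p["intrinsics"]; t=np.array(p["xyz"]); r=R.from_euler('xyz',p["orientation"]).as_matrix()
ValueError: time passes only in moves, steps and waits

real	0m9.165s
user	0m4.017s
sys	0m0.446s
```

```bash
python3 - <<'E'
import re
s=open('h.py').read()
s=s.replace("def cam(n):\n","from functools import lru_cache\n@lru_cache\ndef cam(n):\n")
open('h.py','w').write(s)
E
time python3 f.py
```

```text
grinder_mid top [ 4.02461e+02 -1.56540e+02  3.52000e-01] cost 0.087 754
grinder_mid side [ 403.506 -159.5     -0.885] cost 0.145 596
cup_mid top [386.703 320.181] cost 0.022 456
cup_mid side [389.065 318.014] cost 0.029 483
brush_mid top [ 4.35706e+02  9.74000e-01 -6.20000e-02] cost 0.141 513
brush_mid side [ 4.4031e+02 -6.0500e-01 -1.3900e-01] cost 0.266 316
box_mid top [ 5.73697e+02 -3.37392e+02  2.58000e-01] cost 0.055 1037
box_mid side [ 5.77630e+02 -3.39316e+02  2.75000e-01] cost 0.055 525
rest_grinder top [ 624.056 -170.933] cost 0.014 1176
rest_grinder top [ 623.876 -170.968] cost 0.026 1234
rest_grinder side [ 627.511 -170.745] cost 0.037 414
rest_grinder side [ 625.799 -170.484] cost 0.03 453
rest_cup top [633.1   153.893] cost 0.046 583
rest_cup top [634.231 152.305] cost 0.028 652
rest_cup side [636.952 151.912] cost 0.075 293
rest_cup side [635.817 153.393] cost 0.024 338
rest_brush top [4.05405e+02 1.63632e+02 2.70000e-02] cost 0.035 1565
rest_brush top [4.04971e+02 1.62057e+02 4.60000e-02] cost 0.019 1706
rest_brush side [4.06367e+02 1.63141e+02 3.80000e-02] cost 0.025 1063
rest_brush side [4.05671e+02 1.63743e+02 4.40000e-02] cost 0.019 1070
rest_box top [6.51256e+02 6.97800e+00 8.70000e-02] cost 0.016 1433
rest_box top [6.5185e+02 5.9570e+00 8.8000e-02] cost 0.033 1530
rest_box side [6.54435e+02 5.46700e+00 9.40000e-02] cost 0.021 627
rest_box side [6.53768e+02 7.28100e+00 8.40000e-02] cost 0.025 658
sugar_bowl top [ 370.088 -317.691] cost 0.201 817
real	0m2.036s
user	0m2.234s
sys	0m0.149s
```

```bash
cat > ov.py <<'E'
from h import *
def overlay(im,items,n,box,name,k=6):
    x,y,w,h=box; v=cv2.resize(im[y:y+h,x:x+w,::-1],None,fx=k,fy=k,interpolation=cv2.INTER_CUBIC).copy()
    for l,p,z0 in items:
        c,s=np.cos(p[2]),np.sin(p[2])
        for P in M[l]:
            Q=np.c_[p[0]+c*P[:,0]-s*P[:,1],p[1]+s*P[:,0]+c*P[:,1],P[:,2]+z0]
            uv=(proj(Q,n)-(x,y)+.5)*k-.5
            cv2.polylines(v,[cv2.convexHull(np.round(uv).astype(np.int32))],True,(0,255,0),1)
    cv2.imwrite(f"pics/{name}.png",v); return v
E
python3 - <<'E'
from ov import *
import pickle
o=pickle.load(open("o.pkl","rb"))
it=[("grinder_mid",(402.5,-156.5,.352),0),("brush_mid",(437,0,-.08),0)]
a=overlay(o["top"],it,"top",(290,205,110,95),"ov1",7)
a=overlay(o["side"],it,"side",(300,180,110,80),"ov2",7)
E
```

```text
(no output)
```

View pics/ov1.png

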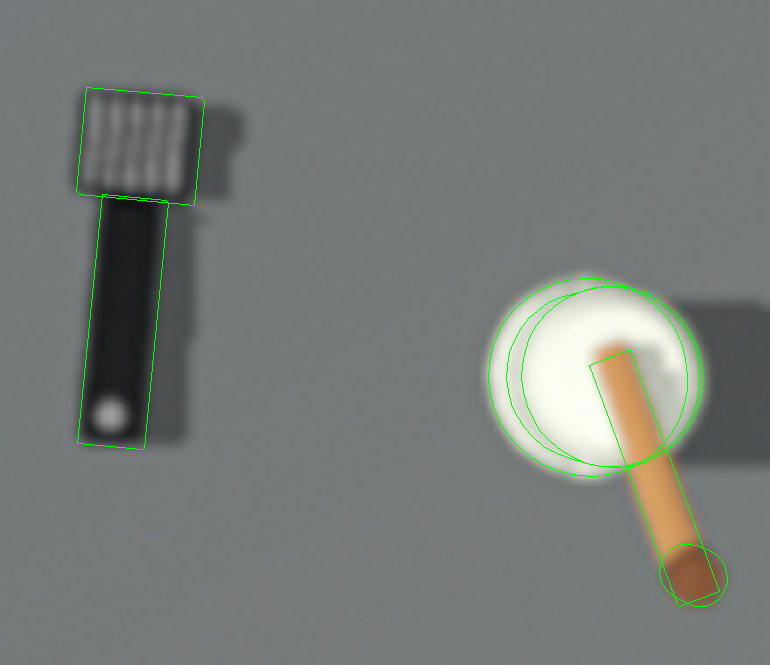

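View pics/ov2.png

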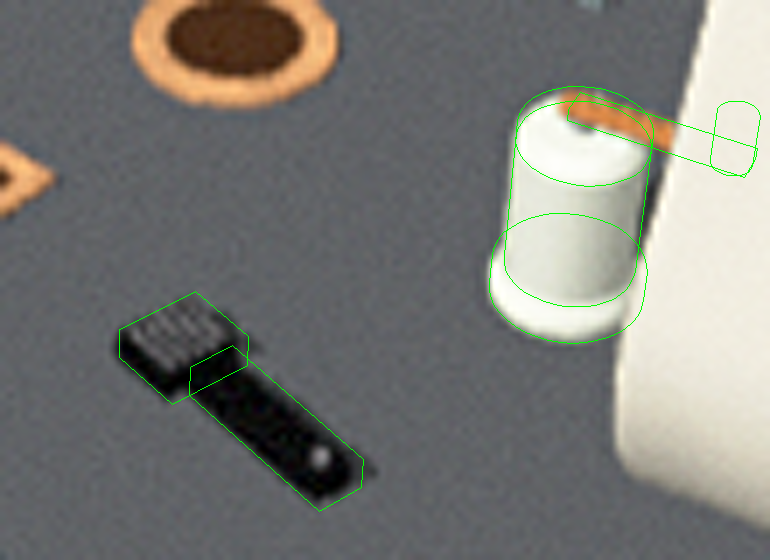

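```bash
cat > t.py <<'E'
import sys
from h import *
s=status.sense(); p=s["eef_pos"]; r=R.from_euler('xyz',s["tcp_rot"])
print("clock",round(s["clock"],2),"pos",p.round(1),"rot",s["tcp_rot"].round(3),"F",s["contact_force"].round(1),"open",round(s["opening"]*85,1),"q",s["qpos"].round(2))
a=[float(v) for v in sys.argv[1:]]
for i in range(0,len(a),4):
    d=r.inv().apply(np.array(a[i:i+3])-p)/1000; w=(r.inv()*R.from_euler('xyz',[np.pi,0,a[i+3]])).as_rotvec()
    print(a[i:i+4],"shift",d.round(4).tolist(),"turn",w.round(3).tolist())
E
python3 t.py 403 -157.5 200 -1.22
```

```text
clock 1.2 pos [ 206.  -590.1  253.3] rot [ 3.142 -0.    -1.235] F [-1.3 -0.1 -1. ] open 85.1 q [-1.24  0.35  1.63 -0.    1.16 -0.  ]
[403.0, -157.5, 200.0, -1.22] shift [-0.3435, -0.3286, 0.0533] turn [0.0, -0.0, -0.015]
```

Emit:
{"method": "send_rows", "body": {"plan": [[[-0.3435, -0.3286, 0.0533], [0, 0, -0.015], 1], [[-0.3435, -0.3286, 0.0533], [0, 0, -0.015], 1], [[-0.3435, -0.3286, 0.0533], [0, 0, -0.015], 1], [[-0.3435, -0.3286, 0.0533], [0, 0, -0.015], 1], [[-0.3435, -0.3286, 0.0533], [0, 0, -0.015], 1]], "squeeze": 40}}

```text
clock: 1.62
eef_pos: [292.1, -400.0, 229.9]
tcp_rot: [-3.141, -0.0, -1.221]
contact_force: [0.2, -0.4, 0.4]
opening: 0.998
```

```bash
python3 t.py 403 -157.5 200 -1.22
```

```text
clock 1.62 pos [ 292.1 -400.   229.9] rot [-3.141 -0.    -1.221] F [ 0.2 -0.4  0.4] open 84.8 q [-0.94  0.18  1.93  0.    1.03  0.28]
[403.0, -157.5, 200.0, -1.22] shift [-0.1898, -0.1873, 0.0299] turn [-0.0, -0.0, -0.001]
```

Emit:
{"method": "send_rows", "body": {"plan": [[[-0.19, -0.187, 0.03], [0, 0, 0], 1], [[-0.19, -0.187, 0.03], [0, 0, 0], 1], [[-0.19, -0.187, 0.03], [0, 0, 0], 1], [[-0.19, -0.187, 0.03], [0, 0, 0], 1], [[-0.19, -0.187, 0.03], [0, 0, 0], 1]]}}

```text
clock: 2.03
eef_pos: [377.7, -211.4, 206.9]
tcp_rot: [-3.141, -0.001, -1.221]
contact_force: [0.7, -0.3, -0.5]
opening: 1.003
```

```bash
python3 t.py 403 -157.5 120 -1.22
```

```text
clock 2.03 pos [ 377.7 -211.4  206.9] rot [-3.141e+00 -1.000e-03 -1.221e+00] F [ 0.7 -0.3 -0.5] open 85.3 q [-0.51  0.11  2.07 -0.    0.96  0.71]
[403.0, -157.5, 120.0, -1.22] shift [-0.0421, -0.0421, 0.0869] turn [-0.001, -0.001, -0.001]
```

Emit:
{"method": "send_rows", "body": {"plan": [[[-0.042, -0.042, 0.01], [0, 0, 0], 1], [[-0.042, -0.042, 0.02], [0, 0, 0], 1], [[-0.042, -0.042, 0.03], [0, 0, 0], 1], [[-0.042, -0.042, 0.03], [0, 0, 0], 1], [[-0.042, -0.042, 0.03], [0, 0, 0], 1]]}}

```text
clock: 2.45
eef_pos: [402.4, -157.8, 176.7]
tcp_rot: [3.141, -0.0, -1.22]
contact_force: [0.3, 0.8, -0.2]
opening: 1.0
```

```bash
python3 t.py 403 -157.5 65 -1.22; python3 - <<'E'
from h import *
for n in("top","side"): cv2.imwrite(f"pics/a_{n}.png",viewer.grab_frame(n)[150:320,280:460,::-1].repeat(3,0).repeat(3,1))
E
```

```text
clock 2.45 pos [ 402.4 -157.8  176.7] rot [ 3.141 -0.    -1.22 ] F [ 0.3  0.8 -0.2] open 85.0 q [-0.38  0.15  2.1  -0.    0.89  0.84]
[403.0, -157.5, 65.0, -1.22] shift [-0.0001, -0.0006, 0.1117] turn [0.0, -0.0, -0.0]
```

View pics/a_side.png

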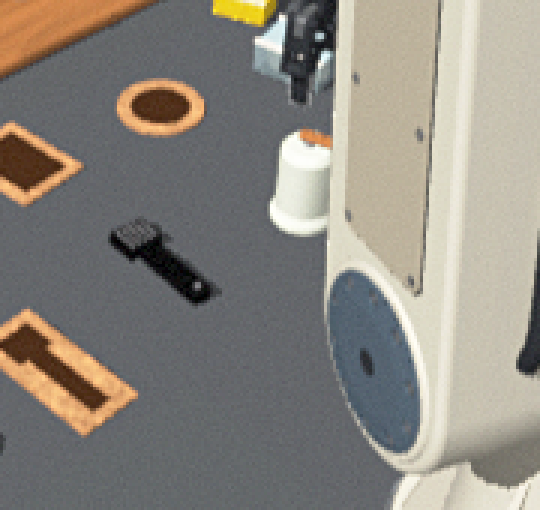

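View pics/a_top.png

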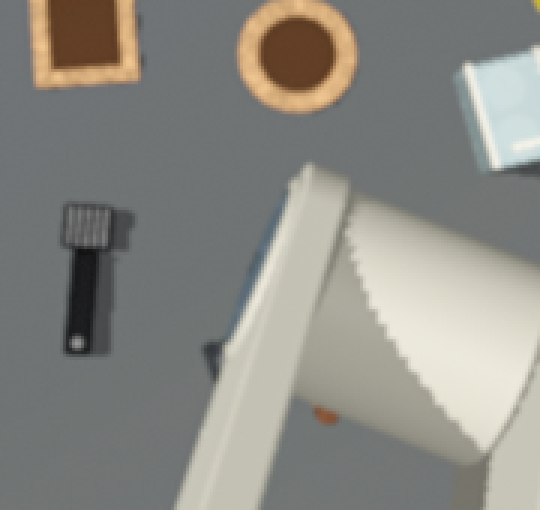

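Emit:
{"method": "send_rows", "body": {"plan": [[[0, -0.0006, 0.03], [0, 0, 0], 1], [[0, -0.0006, 0.06], [0, 0, 0], 1], [[0, -0.0006, 0.09], [0, 0, 0], 1], [[0, -0.0006, 0.112], [0, 0, 0], 1], [[0, -0.0006, 0.112], [0, 0, 0], 1]]}}

```text
clock: 2.97
eef_pos: [401.4, -158.8, 62.7]
tcp_rot: [3.139, 0.002, -1.224]
contact_force: [-1.8, 0.6, 0.4]
opening: 1.002
```

Emit:
{"method": "send_rows", "body": {"plan": [[[0, 0, 0], [0, 0, 0], 0.45], [[0, 0, 0], [0, 0, 0], 0.3], [[0, 0, 0], [0, 0, 0], 0.1], [[0, 0, 0], [0, 0, 0], 0.1], [[0, 0, 0], [0, 0, 0], 0.1]]}}

```text
clock: 3.38
eef_pos: [401.8, -159.2, 64.2]
tcp_rot: [3.14, 0.0, -1.224]
contact_force: [-3.0, 0.2, 8.5]
opening: 0.64
```

```bash
python3 t.py 403 -157.5 65 -1.22
```

```text
clock 3.38 pos [ 401.8 -159.2   64.2] rot [ 3.14   0.    -1.224] F [-3.   0.2  8.5] open 54.4 q [-0.38  0.36  2.18 -0.    0.6   0.85]
[403.0, -157.5, 65.0, -1.22] shift [-0.0012, -0.0017, -0.0008] turn [0.002, 0.0, -0.004]
```

Emit:
{"method": "send_rows", "body": {"plan": [[[0, 0, -0.01], [0, 0, 0], 0.1], [[0, 0, -0.02], [0, 0, 0], 0.1], [[0, 0, -0.03], [0, 0, 0], 0.1], [[0, 0, -0.04], [0, 0, 0], 0.1], [[0, 0, -0.04], [0, 0, 0], 0.1]]}}

```text
clock: 3.8
eef_pos: [403.3, -159.8, 106.5]
tcp_rot: [-3.14, -0.002, -1.224]
contact_force: [0.5, -0.2, -3.1]
opening: 0.648
```

```bash
python3 t.py 623.5 -171.3 104 -1.22
```

```text
clock 3.8 pos [ 403.3 -159.8  106.5] rot [-3.140e+00 -2.000e-03 -1.224e+00] F [ 0.5 -0.2 -3.1] open 55.1 q [-0.38  0.28  2.16 -0.    0.71  0.84]
[623.5, -171.3, 104.0, -1.22] shift [0.0856, -0.2033, 0.003] turn [-0.002, -0.002, -0.004]
```

Lifted (3.1 N = 0.32 kg). Carry at moderate speed.

Emit:
{"method": "send_rows", "body": {"plan": [[[0.009, -0.02, 0], [0, 0, 0], 0.1], [[0.021, -0.05, 0], [0, 0, 0], 0.1], [[0.034, -0.08, 0], [0, 0, 0], 0.1], [[0.046, -0.11, 0], [0, 0, 0], 0.1], [[0.058, -0.138, 0], [0, 0, 0], 0.1]]}}

```text
clock: 4.22
eef_pos: [554.6, -167.5, 107.0]
tcp_rot: [-3.139, -0.003, -1.224]
contact_force: [-0.3, -0.5, -3.4]
opening: 0.647
```

```bash
python3 t.py 623.5 -171.3 90 -1.22
```

```text
clock 4.22 pos [ 554.6 -167.5  107. ] rot [-3.139e+00 -3.000e-03 -1.224e+00] F [-0.3 -0.5 -3.4] open 55.0 q [-0.3   0.46  1.85 -0.    0.83  0.93]
[623.5, -171.3, 90.0, -1.22] shift [0.0269, -0.0635, 0.0172] turn [-0.003, -0.003, -0.004]
```

Emit:
{"method": "send_rows", "body": {"plan": [[[0.011, -0.025, 0.002], [0, 0, 0], 0.1], [[0.02, -0.047, 0.006], [0, 0, 0], 0.1], [[0.027, -0.063, 0.01], [-0.003, -0.003, -0.003], 0.1], [[0.027, -0.0635, 0.015], [-0.003, -0.003, -0.003], 0.1], [[0.027, -0.0635, 0.017], [-0.003, -0.003, -0.003], 0.1]]}}

```text
clock: 4.63
eef_pos: [623.7, -171.2, 89.1]
tcp_rot: [3.141, 0.0, -1.221]
contact_force: [-1.0, -0.8, -2.9]
opening: 0.646
```

Emit:
{"method": "send_rows", "body": {"plan": [[[0, 0, 0.004], [0, 0, 0], 0.1], [[0, 0, 0.008], [0, 0, 0], 0.1], [[0, 0, 0.012], [0, 0, 0], 0.1], [[0, 0, 0.015], [0, 0, 0], 0.1], [[0, 0, 0.015], [0, 0, 0], 0.1]]}}

```text
clock: 5.05
eef_pos: [622.9, -171.1, 73.5]
tcp_rot: [3.14, 0.001, -1.221]
contact_force: [-0.1, -0.5, -2.5]
opening: 0.646
```

```bash
python3 t.py 623.5 -171.3 68.2 -1.22
```

```text
clock 5.05 pos [ 622.9 -171.1   73.5] rot [ 3.140e+00  1.000e-03 -1.221e+00] F [-0.1 -0.5 -2.5] open 54.9 q [-0.27  0.59  1.71 -0.    0.85  0.95]
[623.5, -171.3, 68.2, -1.22] shift [0.0004, -0.0005, 0.0053] turn [0.002, 0.001, -0.001]
```

Emit:
{"method": "send_rows", "body": {"plan": [[[0.0003, -0.0005, 0.002], [0, 0, 0], 0.1], [[0.0003, -0.0005, 0.0035], [0, 0, 0], 0.1], [[0.0003, -0.0005, 0.0045], [0, 0, 0], 0.1], [[0.0003, -0.0005, 0.005], [0, 0, 0], 0.1], [[0.0003, -0.0005, 0.005], [0, 0, 0], 0.1]]}}

```text
clock: 5.47
eef_pos: [623.5, -171.3, 68.5]
tcp_rot: [3.14, 0.001, -1.221]
contact_force: [0.9, 0.2, -3.0]
opening: 0.643
```

```bash
python3 t.py 623.5 -171.3 68.2 -1.22
```

```text
clock 5.47 pos [ 623.5 -171.3   68.5] rot [ 3.140e+00  1.000e-03 -1.221e+00] F [ 0.9  0.2 -3. ] open 54.7 q [-0.27  0.6   1.71 -0.    0.84  0.95]
[623.5, -171.3, 68.2, -1.22] shift [0.0, -0.0, 0.0003] turn [0.002, 0.001, -0.001]
```

Emit:
{"method": "send_rows", "body": {"plan": [[[0, 0, 0.0007], [0, 0, 0], 0.1], [[0, 0, 0.0012], [0, 0, 0], 0.1], [[0, 0, 0.0015], [0, 0, 0], 0.1], [[0, 0, 0.0015], [0, 0, 0], 0.1], [[0, 0, 0.0015], [0, 0, 0], 0.1]]}}

```text
clock: 5.88
eef_pos: [623.6, -171.3, 68.3]
tcp_rot: [3.14, 0.001, -1.221]
contact_force: [-4.4, 2.9, 8.7]
opening: 0.648
```

Emit:
{"method": "send_rows", "body": {"plan": [[[0, 0, 0], [0, 0, 0], 0.35], [[0, 0, 0], [0, 0, 0], 0.5], [[0, 0, 0], [0, 0, 0], 0.7], [[0, 0, 0], [0, 0, 0], 1], [[0, 0, 0], [0, 0, 0], 1]]}}

```text
clock: 6.3
eef_pos: [623.7, -171.3, 68.2]
tcp_rot: [3.14, 0.001, -1.221]
contact_force: [0.7, 0.1, -0.5]
opening: 1.002
```

```bash
python3 t.py 623.5 -171.3 190 -1.22
```

```text
clock 6.3 pos [ 623.7 -171.3   68.2] rot [ 3.140e+00  1.000e-03 -1.221e+00] F [ 0.7  0.1 -0.5] open 85.2 q [-0.27  0.6   1.71 -0.    0.84  0.95]
[623.5, -171.3, 190.0, -1.22] shift [-0.0001, 0.0004, -0.1218] turn [0.001, 0.001, -0.001]
```

Emit:
{"method": "send_rows", "body": {"plan": [[[0, 0, -0.02], [0, 0, 0], 1], [[0, 0, -0.05], [0, 0, 0], 1], [[0, 0, -0.09], [0, 0, 0], 1], [[0, 0, -0.122], [0, 0, 0], 1], [[0, 0, -0.122], [0, 0, 0], 1]]}}

```text
clock: 6.72
eef_pos: [627.5, -172.3, 197.4]
tcp_rot: [-3.135, -0.005, -1.221]
contact_force: [0.3, -0.7, 0.3]
opening: 0.999
```

```bash
python3 t.py 388 319 160 -1.0
```

```text
clock 6.72 pos [ 627.5 -172.3  197.4] rot [-3.135 -0.005 -1.221] F [ 0.3 -0.7  0.3] open 84.9 q [-0.27  0.44  1.63 -0.    1.06  0.95]
[388.0, 319.0, 160.0, -1.0] shift [-0.5438, 0.0569, 0.034] turn [-0.006, -0.006, -0.221]
```

Emit:
{"method": "send_rows", "body": {"plan": [[[-0.544, 0.057, 0.034], [0, 0, -0.22], 1], [[-0.544, 0.057, 0.034], [0, 0, -0.22], 1], [[-0.544, 0.057, 0.034], [0, 0, -0.22], 1], [[-0.544, 0.057, 0.034], [0, 0, -0.22], 1], [[-0.544, 0.057, 0.034], [0, 0, -0.22], 1]]}}

```text
clock: 7.13
eef_pos: [532.5, 17.5, 178.4]
tcp_rot: [-3.136, -0.007, -1.002]
contact_force: [1.7, 0.8, -0.4]
opening: 0.998
```

```bash
python3 t.py 388 319 160 -1.0
```

```text
clock 7.13 pos [532.5  17.5 178.4] rot [-3.136 -0.007 -1.002] F [ 1.7  0.8 -0.4] open 84.8 q [ 0.03  0.29  1.91 -0.    0.93  1.04]
[388.0, 319.0, 160.0, -1.0] shift [-0.332, -0.0407, 0.0164] turn [-0.006, -0.007, -0.002]
```

Emit:
{"method": "send_rows", "body": {"plan": [[[-0.332, -0.041, 0.016], [-0.006, -0.007, 0], 1], [[-0.332, -0.041, 0.016], [-0.006, -0.007, 0], 1], [[-0.332, -0.041, 0.016], [-0.006, -0.007, 0], 1], [[-0.332, -0.041, 0.016], [-0.006, -0.007, 0], 1], [[-0.332, -0.041, 0.016], [-0.006, -0.007, 0], 1]]}}

```text
clock: 7.55
eef_pos: [442.6, 205.2, 167.3]
tcp_rot: [-3.141, 0.0, -1.002]
contact_force: [1.2, 0.5, 0.4]
opening: 0.996
```

```bash
python3 t.py 388 319 110 -1.0; cat > chk.py <<'E'
from h import *
import sys,pickle
# usage: chk.py label z0 cam x y [yaw]
l,z0,n=sys.argv[1],float(sys.argv[2]),sys.argv[3]; g=[float(v) for v in sys.argv[4:]]
im=viewer.grab_frame(n); cv2.imwrite(f"pics/chk_{l}_{n}_{status.sense()['clock']:.1f}.png",im[:,:,::-1])
q=proj([*g[:2],15+z0],n)[0]
for d in viewer.cut_out(l,n):
    e=np.array(d["extent"]); 
    if np.hypot(*(e[:2]+e[2:]/2-q))<25:
        x,c=fit(M[l],d["mask"],n,g,z0,len(g)>2); print(l,n,x.round(3),"cost",round(c,3),"p",d["p"])
E
python3 chk.py grinder_mid 4 top 625 -171 .35; ls pics
```

```text
clock 7.55 pos [442.6 205.2 167.3] rot [-3.141  0.    -1.002] F [1.2 0.5 0.4] open 84.7 q [0.43 0.25 2.   0.   0.89 1.43]
[388.0, 319.0, 110.0, -1.0] shift [-0.1253, -0.0152, 0.0573] turn [-0.0, 0.0, -0.002]
grinder_mid top [ 6.12168e+02 -1.44723e+02  4.56000e-01] cost 1.239 p 0.67
grinder_mid top [ 6.23512e+02 -1.70307e+02  3.66000e-01] cost 0.041 p 0.62
a_side.png
a_top.png
chk_grinder_mid_top_7.6.png
crop1.png
ov1.png
ov2.png
side0.png
top0.png
```

Emit:
{"method": "send_rows", "body": {"plan": [[[-0.125, -0.0152, 0.02], [0, 0, 0], 1], [[-0.125, -0.0152, 0.03], [0, 0, 0], 1], [[-0.125, -0.0152, 0.04], [0, 0, 0], 1], [[-0.125, -0.0152, 0.057], [0, 0, 0], 1], [[-0.125, -0.0152, 0.057], [0, 0, 0], 1]]}}

```text
clock: 8.07
eef_pos: [383.6, 322.0, 107.1]
tcp_rot: [3.137, 0.001, -0.994]
contact_force: [-0.9, -0.6, -1.5]
opening: 1.001
```

```bash
python3 t.py 388 319 33 -1.0
```

```text
clock 8.07 pos [383.6 322.  107.1] rot [ 3.137e+00  1.000e-03 -9.940e-01] F [-0.9 -0.6 -1.5] open 85.1 q [0.69 0.36 2.01 0.   0.77 1.69]
[388.0, 319.0, 33.0, -1.0] shift [0.005, -0.0024, 0.0741] turn [0.004, 0.001, 0.006]
```

Emit:
{"method": "send_rows", "body": {"plan": [[[0.003, -0.0015, 0.01], [0, 0, 0], 1], [[0.003, -0.0015, 0.03], [0, 0, 0], 1], [[0.003, -0.0015, 0.05], [0, 0, 0], 1], [[0.003, -0.0015, 0.068], [0, 0, 0], 1], [[0.003, -0.0015, 0.068], [0, 0, 0], 1]]}}

```text
clock: 8.48
eef_pos: [385.8, 317.8, 36.6]
tcp_rot: [3.133, 0.001, -0.995]
contact_force: [0.0, -1.3, -0.3]
opening: 1.0
```

```bash
python3 t.py 388 319 36 -1.0
```

```text
clock 8.48 pos [385.8 317.8  36.6] rot [ 3.133e+00  1.000e-03 -9.950e-01] F [ 0.  -1.3 -0.3] open 85.0 q [0.69 0.49 2.04 0.   0.62 1.68]
[388.0, 319.0, 36.0, -1.0] shift [0.0002, -0.0025, 0.0006] turn [0.008, 0.001, 0.005]
```

Emit:
{"method": "send_rows", "body": {"plan": [[[0, -0.0025, 0], [0.008, 0.001, 0.005], 1], [[0, -0.0025, 0], [0.008, 0.001, 0.005], 0.4], [[0, -0.0025, 0], [0.008, 0.001, 0.005], 0.1], [[0, -0.0025, 0], [0.008, 0.001, 0.005], -0.2], [[0, -0.0025, 0], [0.008, 0.001, 0.005], -0.2]], "squeeze": 30}}

```text
clock: 8.9
eef_pos: [388.6, 319.5, 37.8]
tcp_rot: [-3.14, -0.0, -1.0]
contact_force: [1.0, -1.8, 6.7]
opening: 0.534
```

Emit:
{"method": "send_rows", "body": {"plan": [[[0, 0, 0], [0, 0, 0], -0.2], [[0, 0, 0], [0, 0, 0], -0.2], [[0, 0, -0.01], [0, 0, 0], -0.2], [[0, 0, -0.025], [0, 0, 0], -0.2], [[0, 0, -0.04], [0, 0, 0], -0.2]]}}

```text
clock: 9.32
eef_pos: [388.2, 319.3, 78.5]
tcp_rot: [-3.141, -0.0, -1.0]
contact_force: [0.0, 0.3, -1.5]
opening: 0.528
```

```bash
python3 t.py 635 152.8 120 -1.0; python3 - <<'E'
from h import *
for n in("top","side"): cv2.imwrite(f"pics/c_{n}.png",viewer.grab_frame(n)[150:350,100:340,::-1].repeat(3,0).repeat(3,1))
E
```

```text
clock 9.32 pos [388.2 319.3  78.5] rot [-3.141 -0.    -1.   ] F [ 0.   0.3 -1.5] open 44.8 q [ 0.69  0.41  2.03 -0.    0.7   1.69]
[635.0, 152.8, 120.0, -1.0] shift [0.2735, -0.1178, -0.0413] turn [-0.0, -0.0, -0.0]
```

View pics/c_side.png

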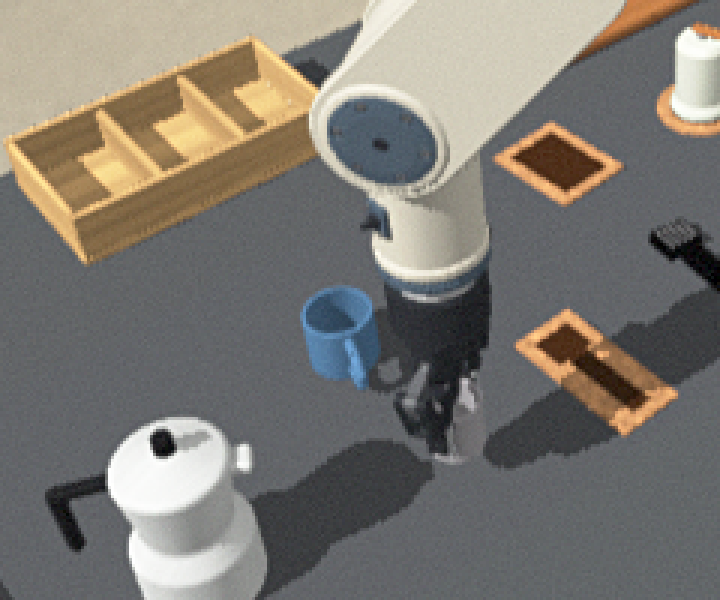

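Emit:
{"method": "send_rows", "body": {"plan": [[[0.01, -0.004, -0.015], [0, 0, 0], -0.2], [[0.04, -0.017, -0.03], [0, 0, 0], -0.2], [[0.075, -0.032, -0.042], [0, 0, 0], -0.2], [[0.112, -0.048, -0.042], [0, 0, 0], -0.2], [[0.149, -0.064, -0.042], [0, 0, 0], -0.2]]}}

```text
clock: 9.83
eef_pos: [525.3, 228.8, 123.3]
tcp_rot: [-3.135, -0.0, -0.999]
contact_force: [0.1, 0.6, -1.5]
opening: 0.529
```

```bash
python3 t.py 635 152.8 90 -1.0
```

```text
clock 9.83 pos [525.3 228.8 123.3] rot [-3.135 -0.    -0.999] F [ 0.1  0.6 -1.5] open 45.0 q [0.41 0.43 1.86 0.   0.85 1.41]
[635.0, 152.8, 90.0, -1.0] shift [0.1233, -0.0509, 0.0337] turn [-0.007, -0.0, 0.001]
```

Emit:
{"method": "send_rows", "body": {"plan": [[[0.035, -0.0145, 0], [0, 0, 0], -0.2], [[0.07, -0.029, 0], [-0.003, 0, 0], -0.2], [[0.1, -0.0413, 0], [-0.007, 0, 0], -0.2], [[0.123, -0.051, 0.01], [-0.007, 0, 0], -0.2], [[0.123, -0.051, 0.025], [-0.007, 0, 0], -0.2]]}}

```text
clock: 10.25
eef_pos: [640.1, 150.5, 99.7]
tcp_rot: [-3.137, -0.003, -1.002]
contact_force: [-0.9, -0.0, -1.1]
opening: 0.529
```

```bash
python3 t.py 635 152.8 50 -1.0
```

```text
clock 10.25 pos [640.1 150.5  99.7] rot [-3.137e+00 -3.000e-03 -1.002e+00] F [-0.9 -0.  -1.1] open 45.0 q [ 0.23  0.57  1.68 -0.    0.89  1.23]
[635.0, 152.8, 50.0, -1.0] shift [-0.0048, 0.0033, 0.0496] turn [-0.005, -0.003, -0.002]
```

Emit:
{"method": "send_rows", "body": {"plan": [[[-0.0048, 0.0033, 0.01], [-0.005, -0.003, -0.002], -0.2], [[-0.0048, 0.0033, 0.025], [-0.005, -0.003, -0.002], -0.2], [[-0.0048, 0.0033, 0.04], [-0.005, -0.003, -0.002], -0.2], [[-0.0048, 0.0033, 0.05], [-0.005, -0.003, -0.002], -0.2], [[-0.0048, 0.0033, 0.05], [-0.005, -0.003, -0.002], -0.2]]}}

```text
clock: 10.67
eef_pos: [632.6, 152.8, 47.0]
tcp_rot: [3.137, 0.002, -0.999]
contact_force: [-1.2, 0.0, -1.1]
opening: 0.526
```

```bash
python3 t.py 635 152.8 42 -1.0
```

```text
clock 10.67 pos [632.6 152.8  47. ] rot [ 3.137e+00  2.000e-03 -9.990e-01] F [-1.2  0.  -1.1] open 44.7 q [0.23 0.63 1.7  0.   0.81 1.23]
[635.0, 152.8, 42.0, -1.0] shift [0.0013, -0.002, 0.005] turn [0.004, 0.002, 0.001]
```

Emit:
{"method": "send_rows", "body": {"plan": [[[0.0013, -0.002, 0], [0.004, 0.002, 0.001], -0.2], [[0.0013, -0.002, 0.002], [0.004, 0.002, 0.001], -0.2], [[0.0013, -0.002, 0.004], [0.004, 0.002, 0.001], -0.2], [[0.0013, -0.002, 0.005], [0.004, 0.002, 0.001], -0.2], [[0.0013, -0.002, 0.005], [0.004, 0.002, 0.001], -0.2]]}}

```text
clock: 11.08
eef_pos: [635.0, 152.9, 42.3]
tcp_rot: [-3.142, -0.0, -1.0]
contact_force: [-0.7, 0.1, -0.4]
opening: 0.526
```

```bash
python3 t.py 635 152.8 42 -1.0
```

```text
clock 11.08 pos [635.  152.9  42.3] rot [-3.142 -0.    -1.   ] F [-0.7  0.1 -0.4] open 44.7 q [ 0.23  0.64  1.7  -0.    0.8   1.23]
[635.0, 152.8, 42.0, -1.0] shift [0.0001, 0.0001, 0.0003] turn [-0.0, -0.0, 0.0]
```

Lower 1 mm to contact, then release slowly.

Emit:
{"method": "send_rows", "body": {"plan": [[[0, 0, 0.0008], [0, 0, 0], -0.2], [[0, 0, 0.001], [0, 0, 0], -0.2], [[0, 0, 0.001], [0, 0, 0], -0.2], [[0, 0, 0.001], [0, 0, 0], 0.15], [[0, 0, 0.001], [0, 0, 0], 0.3]]}}

```text
clock: 11.5
eef_pos: [635.2, 152.9, 41.4]
tcp_rot: [-3.141, -0.001, -1.0]
contact_force: [0.5, 0.5, 0.3]
opening: 0.647
```

Emit:
{"method": "send_rows", "body": {"plan": [[[0, 0, 0], [0, 0, 0], 0.5], [[0, 0, 0], [0, 0, 0], 0.7], [[0, 0, -0.01], [0, 0, 0], 0.9], [[0, 0, -0.03], [0, 0, 0], 1], [[0, 0, -0.06], [0, 0, 0], 1]]}}

```text
clock: 11.92
eef_pos: [633.4, 152.5, 100.1]
tcp_rot: [3.138, 0.001, -1.0]
contact_force: [-0.1, 1.0, 0.6]
opening: 0.996
```

```bash
python3 t.py 576 -338.5 190 -1.306
```

```text
clock 11.92 pos [633.4 152.5 100.1] rot [ 3.138e+00  1.000e-03 -1.000e+00] F [-0.1  1.   0.6] open 84.7 q [ 0.23  0.56  1.68 -0.    0.9   1.23]
[576.0, -338.5, 190.0, -1.306] shift [0.382, 0.314, -0.089] turn [0.004, 0.0, 0.306]
```

Emit:
{"method": "send_rows", "body": {"plan": [[[0, 0, -0.04], [0, 0, 0], 1], [[0.01, 0.008, -0.08], [0, 0, 0.05], 1], [[0.03, 0.025, -0.11], [0, 0, 0.1], 1], [[0.06, 0.05, -0.115], [0.004, 0, 0.2], 1], [[0.09, 0.075, -0.115], [0.004, 0, 0.3], 1]]}}

```text
clock: 12.33
eef_pos: [620.9, 36.0, 219.7]
tcp_rot: [-3.135, -0.001, -1.302]
contact_force: [0.2, -0.1, -0.7]
opening: 1.0
```

```bash
python3 t.py 576 -338.5 210 -1.306
```

```text
clock 12.33 pos [620.9  36.  219.7] rot [-3.135e+00 -1.000e-03 -1.302e+00] F [ 0.2 -0.1 -0.7] open 85.0 q [0.06 0.38 1.68 0.   1.08 1.36]
[576.0, -338.5, 210.0, -1.306] shift [0.3492, 0.1427, 0.0091] turn [-0.006, -0.001, 0.004]
```

Emit:
{"method": "send_rows", "body": {"plan": [[[0.349, 0.1425, 0.009], [-0.006, 0, 0.004], 1], [[0.349, 0.1425, 0.009], [-0.006, 0, 0.004], 1], [[0.349, 0.1425, 0.009], [-0.006, 0, 0.004], 1], [[0.349, 0.1425, 0.009], [-0.006, 0, 0.004], 1], [[0.349, 0.1425, 0.009], [-0.006, 0, 0.004], 1]]}}

```text
clock: 12.75
eef_pos: [594.9, -172.5, 213.4]
tcp_rot: [-3.14, -0.001, -1.306]
contact_force: [0.7, -0.1, -0.2]
opening: 1.001
```

```bash
python3 t.py 576 -338.5 150 -1.306;  python3 chk.py cup_mid 4 top 634 153; python3 chk.py cup_mid 4 side 635 153;python3 chk.py box_mid 0 side 576 -338 .26
```

```text
clock 12.75 pos [ 594.9 -172.5  213.4] rot [-3.140e+00 -1.000e-03 -1.306e+00] F [ 0.7 -0.1 -0.2] open 85.1 q [-0.28  0.38  1.68 -0.    1.07  1.02]
[576.0, -338.5, 150.0, -1.306] shift [0.1552, 0.0617, 0.0635] turn [-0.001, -0.001, -0.0]
cup_mid top [634.496 152.069] cost 0.075 p 0.77
cup_mid side [636.272 152.173] cost 0.034 p 0.73
```

Emit:
{"method": "send_rows", "body": {"plan": [[[0.155, 0.0617, 0], [0, 0, 0], 1], [[0.155, 0.0617, 0], [0, 0, 0], 1], [[0.155, 0.0617, 0.01], [0, 0, 0], 1], [[0.155, 0.0617, 0.03], [0, 0, 0], 1], [[0.155, 0.0617, 0.06], [0, 0, 0], 1]]}}

```text
clock: 13.47
eef_pos: [578.9, -340.3, 156.0]
tcp_rot: [-3.136, -0.008, -1.307]
contact_force: [0.3, 0.7, -0.9]
opening: 1.002
```

```bash
python3 t.py 575.7 -338.3 80 -1.306;python3 chk.py box_mid 0 side 576 -338 .26
```

```text
clock 13.47 pos [ 578.9 -340.3  156. ] rot [-3.136 -0.008 -1.307] F [ 0.3  0.7 -0.9] open 85.1 q [-0.53  0.52  1.61 -0.    1.    0.77]
[575.7, -338.3, 80.0, -1.306] shift [-0.0034, 0.003, 0.0759] turn [-0.006, -0.008, -0.001]
box_mid side [ 589.359 -337.51     0.664] cost 0.624 p 0.59
```

Emit:
{"method": "send_rows", "body": {"plan": [[[-0.0034, 0.003, 0.02], [-0.006, -0.008, -0.001], 1], [[-0.0034, 0.003, 0.04], [-0.006, -0.008, -0.001], 1], [[-0.0034, 0.003, 0.06], [-0.006, -0.008, -0.001], 1], [[-0.0034, 0.003, 0.076], [-0.006, -0.008, -0.001], 1], [[-0.0034, 0.003, 0.076], [-0.006, -0.008, -0.001], 1]]}}

```text
clock: 13.98
eef_pos: [569.4, -328.4, 70.3]
tcp_rot: [3.128, 0.016, -1.303]
contact_force: [-1.2, 0.2, 0.7]
opening: 0.997
```

```bash
python3 t.py 575.7 -338.3 34 -1.306; python3 - <<'E'
from h import *
for n in("top","side"): cv2.imwrite(f"pics/d_{n}.png",viewer.grab_frame(n)[100:290,340:560,::-1].repeat(3,0).repeat(3,1))
E
```

```text
clock 13.98 pos [ 569.4 -328.4   70.3] rot [ 3.128  0.016 -1.303] F [-1.2  0.2  0.7] open 84.7 q [-0.53  0.62  1.67  0.    0.88  0.78]
[575.7, -338.3, 34.0, -1.306] shift [0.0118, -0.0039, 0.0361] turn [0.013, 0.016, 0.003]
```

View pics/d_side.png

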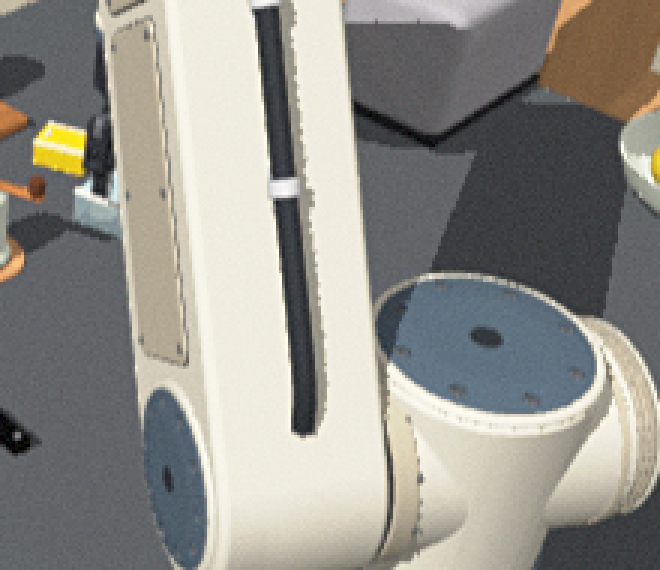

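View pics/d_top.png

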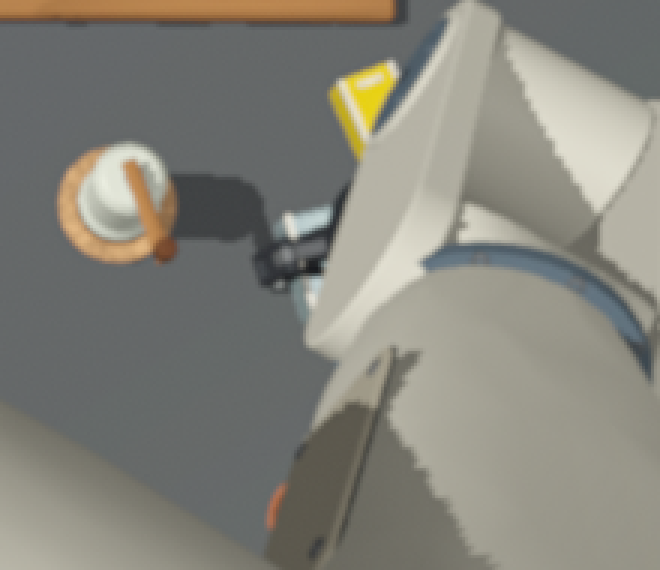

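Emit:
{"method": "send_rows", "body": {"plan": [[[0.006, -0.002, 0], [0.006, 0.008, 0], 1], [[0.0118, -0.0039, 0], [0.013, 0.016, 0.003], 1], [[0.0118, -0.0039, 0], [0.013, 0.016, 0.003], 1], [[0.0118, -0.0039, 0], [0.013, 0.016, 0.003], 1], [[0.0118, -0.0039, 0], [0.013, 0.016, 0.003], 1]]}}

```text
clock: 14.5
eef_pos: [577.9, -340.5, 73.5]
tcp_rot: [-3.139, -0.003, -1.307]
contact_force: [0.0, -0.9, 0.1]
opening: 0.997
```

```bash
python3 t.py 575.7 -338.3 34 -1.306
```

```text
clock 14.5 pos [ 577.9 -340.5   73.5] rot [-3.139e+00 -3.000e-03 -1.307e+00] F [ 0.  -0.9  0.1] open 84.7 q [-0.53  0.62  1.65 -0.    0.87  0.77]
[575.7, -338.3, 34.0, -1.306] shift [-0.0028, 0.0016, 0.0395] turn [-0.003, -0.003, -0.001]
```

Emit:
{"method": "send_rows", "body": {"plan": [[[-0.0015, 0.001, 0.01], [-0.001, -0.001, 0], 1], [[-0.0015, 0.001, 0.02], [-0.001, -0.001, 0], 1], [[-0.0015, 0.001, 0.03], [-0.001, -0.001, 0], 1], [[-0.0015, 0.001, 0.038], [-0.001, -0.001, 0], 1], [[-0.0015, 0.001, 0.038], [-0.001, -0.001, 0], 1]]}}

```text
clock: 14.92
eef_pos: [575.1, -338.6, 32.7]
tcp_rot: [3.141, 0.001, -1.307]
contact_force: [-1.5, 1.1, -0.6]
opening: 1.001
```

```bash
python3 t.py 575.7 -338.3 34 -1.306
```

```text
clock 14.92 pos [ 575.1 -338.6   32.7] rot [ 3.141e+00  1.000e-03 -1.307e+00] F [-1.5  1.1 -0.6] open 85.0 q [-0.53  0.67  1.67 -0.    0.8   0.77]
[575.7, -338.3, 34.0, -1.306] shift [-0.0001, -0.0006, -0.0013] turn [0.001, 0.001, -0.001]
```

Emit:
{"method": "send_rows", "body": {"plan": [[[0, -0.0006, 0], [0, 0, 0], 0.7], [[0, -0.0006, 0], [0, 0, 0], 0.5], [[0, -0.0006, 0], [0, 0, 0], 0.2], [[0, -0.0006, 0], [0, 0, 0], 0.15], [[0, -0.0006, 0], [0, 0, 0], 0.15]], "squeeze": 35}}

```text
clock: 15.33
eef_pos: [575.9, -338.5, 32.9]
tcp_rot: [3.141, 0.0, -1.307]
contact_force: [-0.4, -0.9, -1.9]
opening: 0.692
```

Emit:
{"method": "send_rows", "body": {"plan": [[[0, 0, 0], [0, 0, 0], 0.15], [[0, 0, 0], [0, 0, 0], 0.15], [[0, 0, -0.01], [0, 0, 0], 0.15], [[0, 0, -0.02], [0, 0, 0], 0.15], [[0, 0, -0.03], [0, 0, 0], 0.15]]}}

```text
clock: 15.75
eef_pos: [576.1, -338.6, 64.2]
tcp_rot: [3.141, -0.0, -1.307]
contact_force: [0.6, -0.1, -0.9]
opening: 0.698
```

```bash
python3 t.py 652.6 6.5 205 -1.483
```

```text
clock 15.75 pos [ 576.1 -338.6   64.2] rot [ 3.141 -0.    -1.307] F [ 0.6 -0.1 -0.9] open 59.3 q [-0.53  0.63  1.66 -0.    0.85  0.77]
[652.6, 6.5, 205.0, -1.483] shift [-0.3132, -0.1638, -0.1409] turn [0.0, -0.0, 0.176]
```

Emit:
{"method": "send_rows", "body": {"plan": [[[0, 0, -0.02], [0, 0, 0], 0.15], [[0, 0, -0.05], [0, 0, 0], 0.15], [[0, 0, -0.085], [0, 0, 0], 0.15], [[0, 0, -0.12], [0, 0, 0], 0.15], [[0, 0, -0.145], [0, 0, 0], 0.15]]}}

```text
clock: 16.17
eef_pos: [577.0, -339.1, 214.0]
tcp_rot: [-3.139, -0.003, -1.307]
contact_force: [0.3, -0.9, -1.2]
opening: 0.695
```

```bash
python3 t.py 652.6 6.5 205 -1.483
```

```text
clock 16.17 pos [ 577.  -339.1  214. ] rot [-3.139e+00 -3.000e-03 -1.307e+00] F [ 0.3 -0.9 -1.2] open 59.1 q [-0.53  0.45  1.57 -0.    1.11  0.77]
[652.6, 6.5, 205.0, -1.483] shift [-0.3139, -0.1631, 0.0085] turn [-0.003, -0.003, 0.176]
```

Emit:
{"method": "send_rows", "body": {"plan": [[[-0.025, -0.013, 0], [0, 0, 0.03], 0.15], [[-0.055, -0.0287, 0], [0, 0, 0.06], 0.15], [[-0.088, -0.0457, 0], [0, 0, 0.1], 0.15], [[-0.12, -0.0625, 0], [0, 0, 0.14], 0.15], [[-0.152, -0.079, 0], [0, 0, 0.176], 0.15]]}}

```text
clock: 16.58
eef_pos: [613.9, -170.3, 215.5]
tcp_rot: [-3.137, -0.003, -1.486]
contact_force: [0.0, -0.1, -0.6]
opening: 0.694
```

```bash
python3 t.py 652.6 6.5 205 -1.483
```

```text
clock 16.58 pos [ 613.9 -170.3  215.5] rot [-3.137e+00 -3.000e-03 -1.486e+00] F [ 0.  -0.1 -0.6] open 59.0 q [-0.27  0.4   1.65 -0.    1.09  1.21]
[652.6, 6.5, 205.0, -1.483] shift [-0.1729, -0.0536, 0.0102] turn [-0.005, -0.003, -0.003]
```

Emit:
{"method": "send_rows", "body": {"plan": [[[-0.036, -0.011, 0], [0, 0, 0], 0.15], [[-0.072, -0.022, 0], [0, 0, 0], 0.15], [[-0.106, -0.033, 0], [-0.005, -0.003, -0.003], 0.15], [[-0.14, -0.043, 0.01], [-0.005, -0.003, -0.003], 0.15], [[-0.16, -0.05, 0.03], [-0.005, -0.003, -0.003], 0.15]]}}

```text
clock: 17.0
eef_pos: [652.5, -3.2, 189.0]
tcp_rot: [-3.135, 0.0, -1.481]
contact_force: [1.0, 0.1, -2.6]
opening: 0.695
```

Emit:
{"method": "send_rows", "body": {"plan": [[[0, 0, 0.02], [0, 0, 0], 0.15], [[0, 0, 0.04], [0, 0, 0], 0.15], [[0, 0, 0.06], [0, 0, 0], 0.15], [[0, 0, 0.07], [0, 0, 0], 0.15], [[0, 0, 0.07], [0, 0, 0], 0.15]]}}

```text
clock: 17.42
eef_pos: [651.7, -3.2, 117.5]
tcp_rot: [-3.138, 0.0, -1.481]
contact_force: [0.2, 0.1, -1.1]
opening: 0.696
```

```bash
python3 t.py 652.6 6.5 50 -1.483
```

```text
clock 17.42 pos [651.7  -3.2 117.5] rot [-3.138  0.    -1.481] F [ 0.2  0.1 -1.1] open 59.2 q [-0.01  0.54  1.68  0.    0.92  1.47]
[652.6, 6.5, 50.0, -1.483] shift [-0.0095, -0.0016, 0.0676] turn [-0.003, 0.0, 0.002]
```

Emit:
{"method": "send_rows", "body": {"plan": [[[-0.005, -0.001, 0.01], [-0.003, 0, 0.002], 0.15], [[-0.0095, -0.0016, 0.03], [-0.003, 0, 0.002], 0.15], [[-0.0095, -0.0016, 0.05], [-0.003, 0, 0.002], 0.15], [[-0.0095, -0.0016, 0.066], [-0.003, 0, 0.002], 0.15], [[-0.0095, -0.0016, 0.067], [-0.003, 0, 0.002], 0.15]]}}

```text
clock: 17.83
eef_pos: [651.4, 6.7, 48.6]
tcp_rot: [3.139, 0.001, -1.484]
contact_force: [-0.8, -0.4, -0.7]
opening: 0.695
```

```bash
python3 t.py 652.6 6.5 37.5 -1.483;python3 - <<'E'
from ov import *
im=viewer.grab_frame("side"); overlay(im,[("rest_box",(653.5,6.5,.088),0),("box_mid",(653.5,6.5,.088),15)],"side",(230,140,110,90),"e_side",7)
E
```

```text
clock 17.83 pos [651.4   6.7  48.6] rot [ 3.139e+00  1.000e-03 -1.484e+00] F [-0.8 -0.4 -0.7] open 59.1 q [0.01 0.63 1.7  0.   0.81 1.49]
[652.6, 6.5, 37.5, -1.483] shift [0.0003, -0.0012, 0.0111] turn [0.003, 0.001, -0.001]
```

View pics/e_side.png

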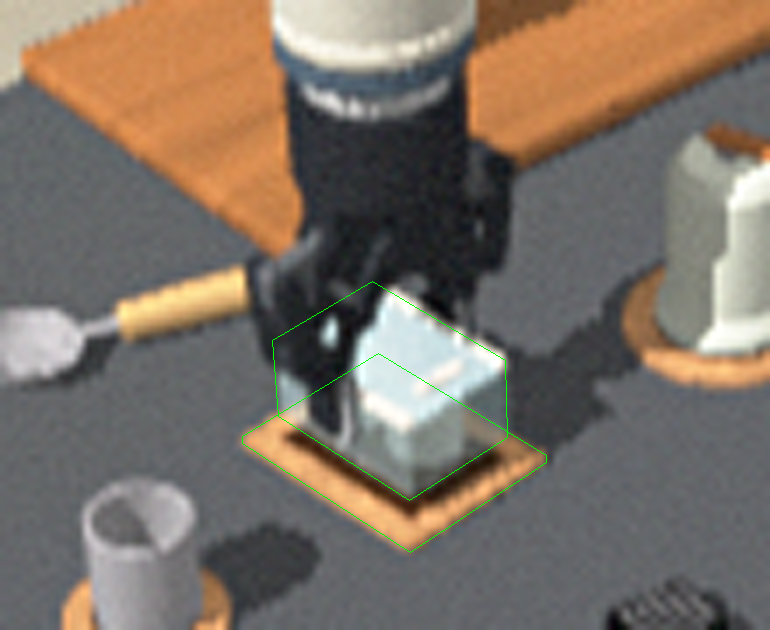

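Emit:
{"method": "send_rows", "body": {"plan": [[[0.0003, -0.0012, 0.003], [0.003, 0.001, 0], 0.15], [[0.0003, -0.0012, 0.006], [0.003, 0.001, 0], 0.15], [[0.0003, -0.0012, 0.009], [0.003, 0.001, 0], 0.15], [[0.0003, -0.0012, 0.011], [0.003, 0.001, 0], 0.15], [[0.0003, -0.0012, 0.011], [0.003, 0.001, 0], 0.15]]}}

```text
clock: 18.3
eef_pos: [653.3, 6.4, 38.9]
tcp_rot: [-3.14, -0.0, -1.484]
contact_force: [-0.4, 0.2, -1.9]
opening: 0.689
```

Emit:
{"method": "send_rows", "body": {"plan": [[[0, 0, 0.0005], [0, 0, 0], 0.15], [[0, 0, 0.001], [0, 0, 0], 0.15], [[0, 0, 0.001], [0, 0, 0], 0.15], [[0, 0, 0.001], [0, 0, 0], 0.15], [[0, 0, 0.001], [0, 0, 0], 0.15]]}}

```text
clock: 18.72
eef_pos: [653.3, 6.4, 38.0]
tcp_rot: [-3.14, -0.0, -1.484]
contact_force: [-0.4, 0.3, -1.4]
opening: 0.693
```

```bash
python3 t.py 652.6 6.5 37 -1.483
```

```text
clock 18.72 pos [653.3   6.4  38. ] rot [-3.14  -0.    -1.484] F [-0.4  0.3 -1.4] open 58.9 q [ 0.01  0.65  1.7  -0.    0.79  1.49]
[652.6, 6.5, 37.0, -1.483] shift [-0.0001, 0.0007, 0.001] turn [-0.002, -0.0, -0.001]
```

Emit:
{"method": "send_rows", "body": {"plan": [[[0, 0.0005, 0.0007], [0, 0, 0], 0.15], [[0, 0.0005, 0.0013], [0, 0, 0], 0.15], [[0, 0.0005, 0.0013], [0, 0, 0], 0.15], [[0, 0.0005, 0.0013], [0, 0, 0], 0.15], [[0, 0.0005, 0.0013], [0, 0, 0], 0.15]]}}

```text
clock: 19.13
eef_pos: [652.8, 6.4, 36.7]
tcp_rot: [-3.14, -0.0, -1.484]
contact_force: [-0.9, 0.6, -0.1]
opening: 0.693
```

Weight is off the gripper; release and rise.

Emit:
{"method": "send_rows", "body": {"plan": [[[0, 0, 0], [0, 0, 0], 0.45], [[0, 0, 0], [0, 0, 0], 0.6], [[0, 0, 0], [0, 0, 0], 0.8], [[0, 0, 0], [0, 0, 0], 1], [[0, 0, 0], [0, 0, 0], 1]]}}

```text
clock: 19.55
eef_pos: [652.9, 6.4, 36.8]
tcp_rot: [-3.14, -0.0, -1.484]
contact_force: [0.1, -0.6, 0.2]
opening: 1.0
```

Emit:
{"method": "send_rows", "body": {"plan": [[[0, 0, -0.01], [0, 0, 0], 1], [[0, 0, -0.03], [0, 0, 0], 1], [[0, 0, -0.06], [0, 0, 0], 1], [[0, 0, -0.09], [0, 0, 0], 1], [[0, 0, -0.11], [0, 0, 0], 1]]}}

```text
clock: 19.97
eef_pos: [653.6, 6.4, 150.3]
tcp_rot: [-3.137, -0.001, -1.484]
contact_force: [0.8, -0.1, -0.4]
opening: 1.002
```

```bash
python3 t.py 438 0 120 -1.65; python3 chk.py box_mid 4 side 653 6.5 .088; python3 chk.py brush_mid 0 side 438 0 -.1;
```

```text
clock 19.97 pos [653.6   6.4 150.3] rot [-3.137e+00 -1.000e-03 -1.484e+00] F [ 0.8 -0.1 -0.4] open 85.2 q [ 0.01  0.5   1.66 -0.    0.98  1.49]
[438.0, 0.0, 120.0, -1.65] shift [-0.0124, 0.2155, 0.0293] turn [-0.005, -0.0, 0.166]
box_mid side [6.56139e+02 4.68400e+00 2.00000e-02] cost 0.099 p 0.62
brush_mid side [ 4.40302e+02  1.65700e+00 -5.60000e-02] cost 0.095 p 0.65
```

```bash
python3 - <<'E'
from h import *
import pickle
o=pickle.load(open("o.pkl","rb"))
sim=viewer.grab_frame("side")
for n,im,(x,y,w,h) in(("top",o["top"],(298,210,28,64)),("side",o["side"],(308,215,50,42)),("side",sim,(308,215,50,42))):
    g=im.max(2).astype(int)
    for th in(50,60):
        m=np.zeros(g.shape,np.uint8); m[y:y+h,x:x+w]=(g[y:y+h,x:x+w]<th)
        # fill head and hole
        m2=cv2.morphologyEx(m,cv2.MORPH_CLOSE,np.ones((5,5),np.uint8))
        print(n,th,[ (a.round(3),round(b,3)) for a,b in [fit(M["brush_mid"],m2>0,n,(438,0,-.08))]],m2.sum())
E
```

```text
top 50 [(array([ 4.45491e+02,  8.63000e-01, -5.60000e-02]), np.float64(0.992))] 284
top 60 [(array([ 4.30861e+02,  7.96000e-01, -7.00000e-02]), np.float64(0.789))] 327
side 50 [(array([ 4.39162e+02,  8.89000e-01, -7.10000e-02]), np.float64(0.486))] 273
side 60 [(array([ 4.37855e+02,  4.76000e-01, -7.70000e-02]), np.float64(0.315))] 316
side 50 [(array([ 4.38782e+02,  1.78400e+00, -9.00000e-02]), np.float64(0.517))] 267
side 60 [(array([ 4.37318e+02,  1.34600e+00, -7.30000e-02]), np.float64(0.385))] 296
```

Emit:
{"method": "send_rows", "body": {"plan": [[[-0.003, 0.035, 0], [0, 0, 0.03], 0.05], [[-0.006, 0.075, 0.01], [0, 0, 0.06], 0.05], [[-0.008, 0.115, 0.015], [0, 0, 0.1], 0.05], [[-0.01, 0.155, 0.025], [-0.003, 0, 0.14], 0.05], [[-0.011, 0.19, 0.029], [-0.005, 0, 0.157], 0.05]]}}

```text
clock: 20.63
eef_pos: [457.6, 0.8, 115.2]
tcp_rot: [3.133, -0.001, -1.643]
contact_force: [0.3, -0.6, 0.1]
opening: 0.53
```

```bash
python3 t.py 438.5 0.8 80 -1.641
```

```text
clock 20.63 pos [457.6   0.8 115.2] rot [ 3.133e+00 -1.000e-03 -1.643e+00] F [ 0.3 -0.6  0.1] open 45.0 q [-0.    0.3   2.09 -0.    0.76  1.64]
[438.5, 0.8, 80.0, -1.641] shift [0.0014, 0.0187, 0.0353] turn [0.008, -0.001, -0.002]
```

Emit:
{"method": "send_rows", "body": {"plan": [[[0.001, 0.0187, 0.005], [0.008, -0.001, -0.002], 0.05], [[0.001, 0.0187, 0.015], [0.008, -0.001, -0.002], 0.05], [[0.001, 0.0187, 0.025], [0.008, -0.001, -0.002], 0.05], [[0.001, 0.0187, 0.035], [0.008, -0.001, -0.002], 0.05], [[0.001, 0.0187, 0.035], [0.008, -0.001, -0.002], 0.05]]}}

```text
clock: 21.05
eef_pos: [436.5, 1.1, 78.2]
tcp_rot: [3.137, -0.0, -1.641]
contact_force: [-0.4, 0.1, -0.7]
opening: 0.525
```

```bash
python3 t.py 438.5 0.8 40 -1.641; python3 - <<'E'
from ov import *
for n,b in(("side",(290,170,110,85)),("top",(270,170,110,85))): overlay(viewer.grab_frame(n),[("brush_mid",(438.5,.8,-.07),0)],n,b,"g_"+n,7)
E
python3 chk.py box_mid 4 top 653 6.5 .088
```

```text
clock 21.05 pos [436.5   1.1  78.2] rot [ 3.137 -0.    -1.641] F [-0.4  0.1 -0.7] open 44.6 q [-0.    0.34  2.16  0.    0.65  1.64]
[438.5, 0.8, 40.0, -1.641] shift [0.0002, -0.0022, 0.0382] turn [0.005, -0.0, 0.0]
box_mid top [6.51934e+02 5.60200e+00 8.40000e-02] cost 0.045 p 0.97
```

View pics/g_side.png

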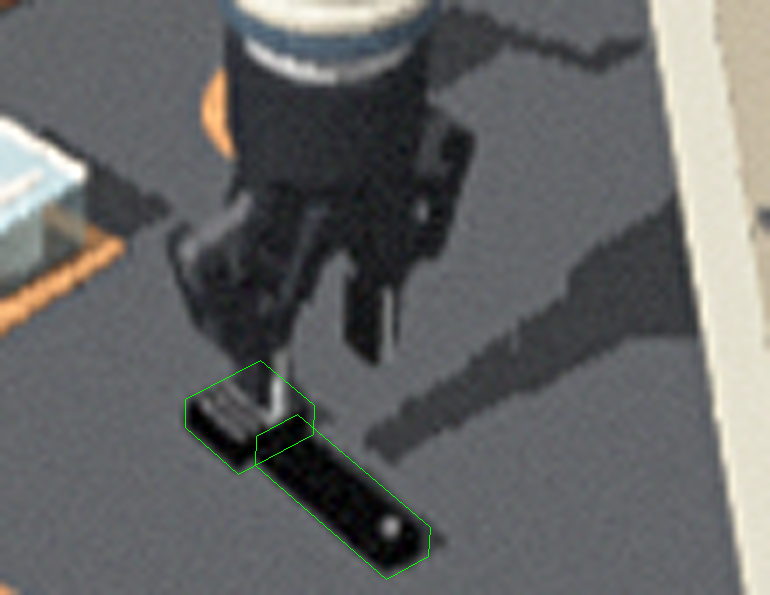

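View pics/g_top.png

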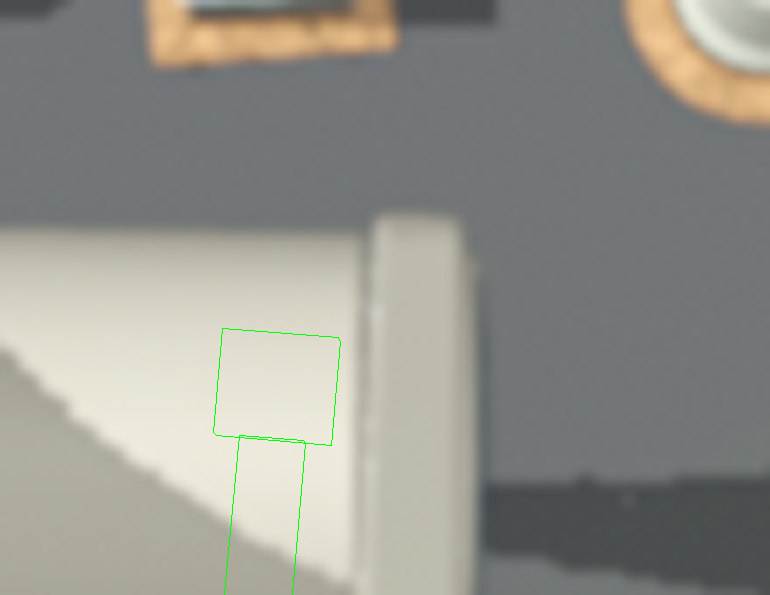

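```bash
python3 - <<'E'
from h import *
for z in(46,50,54,58,62): print(z,proj([[436,23,z],[447,23,z],[425,23,z],[436,-21,z]],"side").round(1).tolist())
print("R tip approx px",290+375/7,170+362/7,"L tip", 290+265/7,170+405/7)
E
```

```text
46 [[329.4, 231.0], [326.7, 229.1], [332.1, 233.1], [340.8, 224.1]]
50 [[329.4, 230.0], [326.8, 228.0], [332.1, 232.0], [340.8, 223.0]]
54 [[329.5, 228.9], [326.8, 226.9], [332.2, 230.9], [340.9, 222.0]]
58 [[329.5, 227.9], [326.8, 225.9], [332.2, 229.9], [340.9, 220.9]]
62 [[329.5, 226.8], [326.8, 224.8], [332.2, 228.8], [341.0, 219.8]]
R tip approx px 343.57142857142856 221.71428571428572 L tip 327.85714285714283 227.85714285714286
```

Emit:
{"method": "send_rows", "body": {"plan": [[[0, -0.0022, 0.01], [0.005, 0, 0], 0.0], [[0, -0.0022, 0.022], [0.005, 0, 0], -0.1], [[0, -0.0022, 0.034], [0.005, 0, 0], -0.2], [[0, -0.0022, 0.045], [0.005, 0, 0], -0.2], [[0, -0.0022, 0.046], [0.005, 0, 0], -0.2]]}}

```text
clock: 21.67
eef_pos: [440.0, 1.0, 33.4]
tcp_rot: [-3.139, -0.0, -1.641]
contact_force: [-1.5, -0.3, 0.4]
opening: 0.398
```

```bash
python3 t.py 438.5 0.8 29 -1.641
```

```text
clock 21.67 pos [440.    1.   33.4] rot [-3.139 -0.    -1.641] F [-1.5 -0.3  0.4] open 33.8 q [-0.    0.43  2.18 -0.    0.53  1.64]
[438.5, 0.8, 29.0, -1.641] shift [0.0003, 0.0015, 0.0044] turn [-0.002, -0.0, 0.0]
```

Emit:
{"method": "send_rows", "body": {"plan": [[[0, 0.0013, 0.002], [-0.002, 0, 0], -0.2], [[0, 0.0013, 0.004], [-0.002, 0, 0], -0.2], [[0, 0.0013, 0.005], [-0.002, 0, 0], -0.25], [[0, 0.0013, 0.005], [-0.002, 0, 0], -0.25], [[0, 0.0013, 0.005], [-0.002, 0, 0], -0.25]], "squeeze": 25}}

```text
clock: 22.08
eef_pos: [439.0, 1.1, 28.7]
tcp_rot: [-3.141, 0.0, -1.641]
contact_force: [0.9, -0.8, -1.2]
opening: 0.374
```

```bash
python3 t.py 438.5 0.8 29 -1.641; python3 - <<'E'
from ov import *
for n,b in(("side",(290,190,110,85)),): overlay(viewer.grab_frame(n),[("brush_mid",(438.5,.8,-.07),0)],n,b,"i_"+n,7)
E
```

```text
clock 22.08 pos [439.    1.1  28.7] rot [-3.141  0.    -1.641] F [ 0.9 -0.8 -1.2] open 31.8 q [-0.    0.44  2.18 -0.    0.52  1.64]
[438.5, 0.8, 29.0, -1.641] shift [0.0003, 0.0005, -0.0003] turn [-0.001, 0.0, 0.0]
```

View pics/i_side.png

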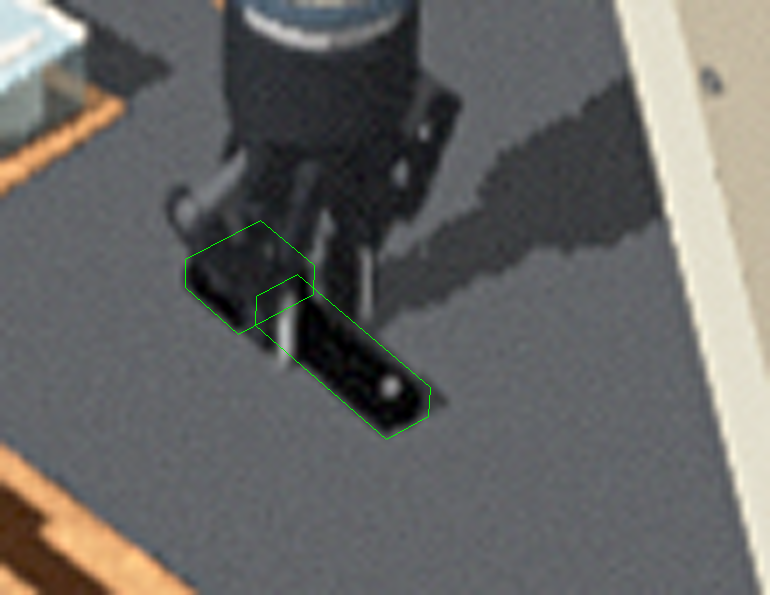

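Emit:
{"method": "send_rows", "body": {"plan": [[[0, 0, 0], [0, 0, 0], -0.4], [[0, 0, 0], [0, 0, 0], -0.6], [[0, 0, 0], [0, 0, 0], -0.7], [[0, 0, 0], [0, 0, 0], -0.7], [[0, 0, 0], [0, 0, 0], -0.7]]}}

```text
clock: 22.55
eef_pos: [439.3, 1.1, 29.1]
tcp_rot: [-3.14, 0.0, -1.641]
contact_force: [-0.8, 0.3, 5.6]
opening: 0.248
```

Emit:
{"method": "send_rows", "body": {"plan": [[[0, 0, 0], [0, 0, 0], -0.7], [[0, 0, -0.01], [0, 0, 0], -0.7], [[0, 0, -0.025], [0, 0, 0], -0.7], [[0, 0, -0.04], [0, 0, 0], -0.7], [[0, 0, -0.05], [0, 0, 0], -0.7]]}}

```text
clock: 22.97
eef_pos: [439.5, 1.1, 80.7]
tcp_rot: [-3.139, 0.0, -1.641]
contact_force: [0.5, 0.3, 0.0]
opening: 0.249
```

```bash
python3 t.py 405.2 163 80 -1.528; python3 - <<'E'
from ov import *
s=status.sense()["eef_pos"]
for n,b in(("side",(290,170,110,85)),): overlay(viewer.grab_frame(n),[("brush_mid",(438.5,.8,-.07),50)],n,b,"j_"+n,7)
E
```

```text
clock 22.97 pos [439.5   1.1  80.7] rot [-3.139  0.    -1.641] F [0.5 0.3 0. ] open 21.2 q [-0.    0.33  2.16 -0.    0.65  1.64]
[405.2, 163.0, 80.0, -1.528] shift [-0.1591, 0.0456, 0.0006] turn [-0.003, -0.0, -0.113]
```

View pics/j_side.png

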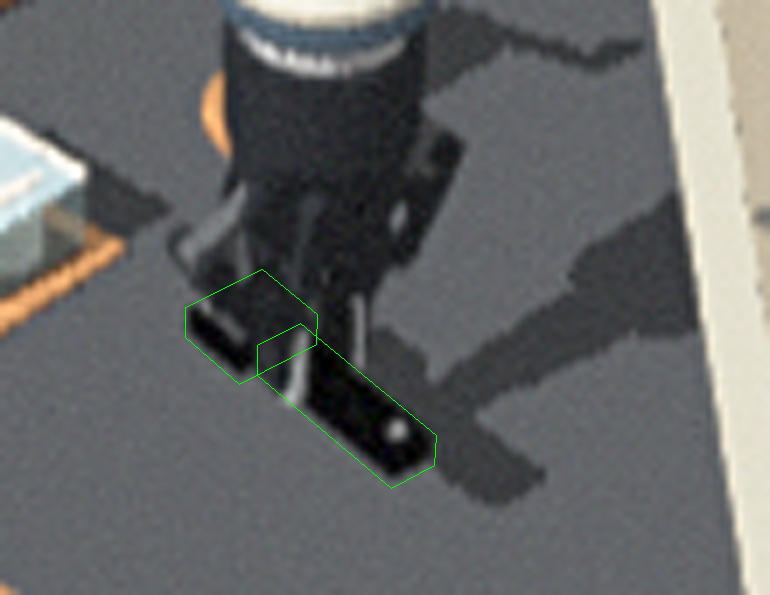

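Emit:
{"method": "send_rows", "body": {"plan": [[[-0.03, 0.0085, 0], [0, 0, -0.02], -0.7], [[-0.065, 0.0185, 0], [0, 0, -0.05], -0.7], [[-0.1, 0.029, 0], [0, 0, -0.08], -0.7], [[-0.13, 0.037, 0], [0, 0, -0.1], -0.7], [[-0.159, 0.0456, 0], [-0.003, 0, -0.113], -0.7]]}}

```text
clock: 23.43
eef_pos: [405.5, 164.4, 81.8]
tcp_rot: [-3.139, -0.0, -1.527]
contact_force: [0.9, -0.1, -0.6]
opening: 0.25
```

```bash
python3 t.py 406.2 162.9 50 -1.528
```

```text
clock 23.43 pos [405.5 164.4  81.8] rot [-3.139 -0.    -1.527] F [ 0.9 -0.1 -0.6] open 21.2 q [ 0.38  0.33  2.16 -0.    0.65  1.91]
[406.2, 162.9, 50.0, -1.528] shift [0.0015, -0.0006, 0.0318] turn [-0.002, 0.0, 0.001]
```

Emit:
{"method": "send_rows", "body": {"plan": [[[0.001, 0, 0.008], [-0.001, 0, 0], -0.7], [[0.001, 0, 0.018], [-0.001, 0, 0], -0.7], [[0.001, 0, 0.028], [-0.001, 0, 0], -0.7], [[0.001, 0, 0.034], [-0.001, 0, 0], -0.7], [[0.001, 0, 0.034], [-0.001, 0, 0], -0.7]]}}

```text
clock: 23.85
eef_pos: [404.6, 162.0, 46.2]
tcp_rot: [3.14, -0.001, -1.528]
contact_force: [0.2, -0.2, 0.5]
opening: 0.25
```

```bash
python3 t.py 406.2 162.9 33 -1.528;  python3 - <<'E'
from ov import *
for n,b in(("side",(250,220,110,85)),): overlay(viewer.grab_frame(n),[("brush_mid",(405.4,162.9,.043),17),("rest_brush",(405.4,162.9,.043),0)],n,b,"k_"+n,7)
E
```

```text
clock 23.85 pos [404.6 162.   46.2] rot [ 3.140e+00 -1.000e-03 -1.528e+00] F [ 0.2 -0.2  0.5] open 21.2 q [ 0.38  0.4   2.18 -0.    0.56  1.91]
[406.2, 162.9, 33.0, -1.528] shift [-0.0008, -0.0017, 0.0132] turn [0.002, -0.001, -0.0]
```

View pics/k_side.png

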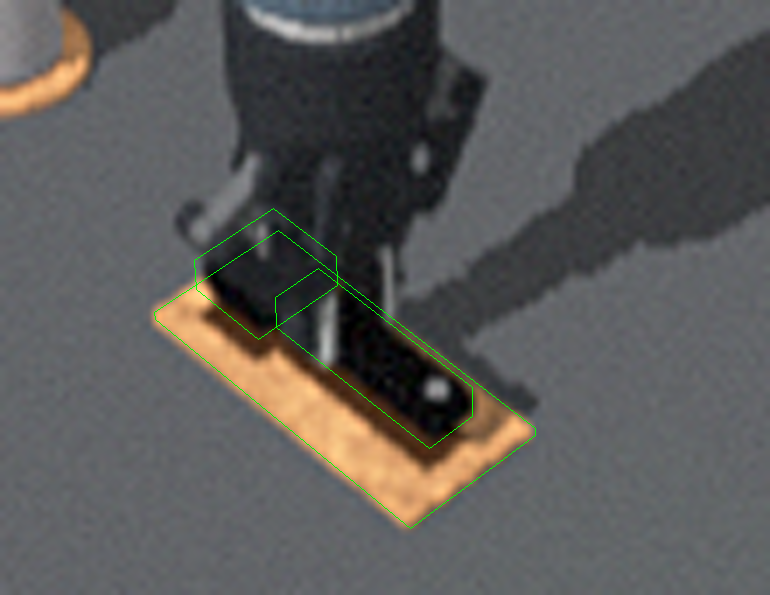

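Emit:
{"method": "send_rows", "body": {"plan": [[[-0.0006, -0.0015, 0.003], [0.001, 0, 0], -0.7], [[-0.0008, -0.0017, 0.007], [0.002, 0, 0], -0.7], [[-0.0008, -0.0017, 0.01], [0.002, 0, 0], -0.7], [[-0.0008, -0.0017, 0.0125], [0.002, 0, 0], -0.7], [[-0.0008, -0.0017, 0.0125], [0.002, 0, 0], -0.7]]}}

```text
clock: 24.32
eef_pos: [406.5, 162.9, 33.9]
tcp_rot: [-3.141, -0.001, -1.528]
contact_force: [-0.4, -0.2, 0.3]
opening: 0.247
```

```bash
python3 t.py 406.2 162.9 33 -1.528
```

```text
clock 24.32 pos [406.5 162.9  33.9] rot [-3.141e+00 -1.000e-03 -1.528e+00] F [-0.4 -0.2  0.3] open 21.0 q [ 0.38  0.43  2.18 -0.    0.53  1.91]
[406.2, 162.9, 33.0, -1.528] shift [-0.0, 0.0003, 0.0009] turn [-0.0, -0.001, -0.0]
```

Emit:
{"method": "send_rows", "body": {"plan": [[[0, 0.0003, 0.0005], [0, 0, 0], -0.7], [[0, 0.0003, 0.0008], [0, 0, 0], -0.7], [[0, 0.0003, 0.0008], [0, 0, 0], -0.7], [[0, 0.0003, 0.0008], [0, 0, 0], -0.7], [[0, 0.0003, 0.0008], [0, 0, 0], -0.7]]}}

```text
clock: 24.73
eef_pos: [406.2, 162.9, 33.2]
tcp_rot: [-3.141, -0.001, -1.528]
contact_force: [0.5, 0.5, -0.4]
opening: 0.25
```

Emit:
{"method": "send_rows", "body": {"plan": [[[0, 0, 0.0005], [0, 0, 0], -0.45], [[0, 0, 0.0005], [0, 0, 0], -0.35], [[0, 0, 0], [0, 0, 0], -0.1], [[0, 0, 0], [0, 0, 0], 0.1], [[0, 0, 0], [0, 0, 0], 0.1]]}}

```text
clock: 25.15
eef_pos: [406.3, 163.0, 33.3]
tcp_rot: [-3.141, -0.001, -1.528]
contact_force: [-0.1, -0.4, -0.5]
opening: 0.55
```

Emit:
{"method": "send_rows", "body": {"plan": [[[0, 0, -0.01], [0, 0, 0], 0.1], [[0, 0, -0.03], [0, 0, 0], 0.1], [[0, 0, -0.06], [0, 0, 0], 0.1], [[0, 0, -0.1], [0, 0, 0], 0.1], [[0, 0, -0.14], [0, 0, 0], 0.1]]}}

```text
clock: 25.57
eef_pos: [405.2, 162.7, 175.0]
tcp_rot: [3.141, -0.002, -1.528]
contact_force: [1.1, 0.3, -0.5]
opening: 0.552
```

```bash
python3 t.py 300 -400 230 -1.528
```

```text
clock 25.57 pos [405.2 162.7 175. ] rot [ 3.141e+00 -2.000e-03 -1.528e+00] F [ 1.1  0.3 -0.5] open 46.9 q [ 0.38  0.16  2.1  -0.    0.88  1.91]
[300.0, -400.0, 230.0, -1.528] shift [0.5578, 0.129, -0.054] turn [0.001, -0.002, -0.0]
```

Emit:
{"method": "send_rows", "body": {"plan": [[[0.558, 0.129, -0.054], [0, 0, 0], 0.1], [[0.558, 0.129, -0.054], [0, 0, 0], 0.1], [[0.558, 0.129, -0.054], [0, 0, 0], 0.1], [[0.558, 0.129, -0.054], [0, 0, 0], 0.1], [[0.558, 0.129, -0.054], [0, 0, 0], 0.1]]}}

```text
clock: 25.98
eef_pos: [366.9, -42.1, 194.9]
tcp_rot: [-3.141, -0.002, -1.527]
contact_force: [1.2, -1.0, 0.4]
opening: 0.546
```

Emit:
{"method": "send_rows", "body": {"plan": [[[0.3, 0.07, -0.03], [0, 0, 0], 0.1], [[0.3, 0.07, -0.03], [0, 0, 0], 0.1], [[0.3, 0.07, -0.03], [0, 0, 0], 0.1], [[0.3, 0.07, -0.03], [0, 0, 0], 0.1], [[0.3, 0.07, -0.03], [0, 0, 0], 0.1]]}}

```text
clock: 26.4
eef_pos: [328.0, -246.1, 216.1]
tcp_rot: [-3.14, -0.002, -1.528]
contact_force: [1.1, -0.2, 0.5]
opening: 0.55
```

Emit:
{"method": "send_rows", "body": {"plan": [[[0.16, 0.07, -0.03], [0, 0, 0], 0.1], [[0.16, 0.07, -0.03], [0, 0, 0], 0.1], [[0.16, 0.07, -0.03], [0, 0, 0], 0.1], [[0.16, 0.07, -0.03], [0, 0, 0], 0.1], [[0.16, 0.07, -0.03], [0, 0, 0], 0.1]]}}

```text
clock: 26.82
eef_pos: [263.3, -413.7, 248.5]
tcp_rot: [-3.139, -0.006, -1.53]
contact_force: [0.7, 0.4, 0.0]
opening: 0.553
```

```bash
python3 t.py; cat > fin.py <<'E'
from ov import *
T=dict(grinder_mid=(625,-171,.36),cup_mid=(635,152.8),brush_mid=(405.4,163,.043),box_mid=(652.6,6.5,.088))
for n in("top","side"):
    im=viewer.grab_frame(n); cv2.imwrite(f"pics/fin_{n}.png",im[:,:,::-1])
    for l in T:
        q=proj([*T[l][:2],15],n)[0]
        for d in viewer.cut_out(l,n):
            e=np.array(d["extent"])
            if np.hypot(*(e[:2]+e[2:]/2-q))<14:
                x,c=fit(M[l],d["mask"],n,T[l],4,len(T[l])>2); print(n,l,x.round(3),round(c,3),round(d["p"],2))
    for l in("espresso_cup","sugar_bowl"):
        for d in viewer.cut_out(l,n): print(n,l,[int(v) for v in d["extent"]],round(d["p"],2))
    v=overlay(im,[(l,(*T[l],0)[:3],4) for l in("brush_mid","box_mid","cup_mid")],n,(215,120,130,180) if n=="top" else (225,165,130,140),"finov_"+n,4 if n=="side" else 3)
E
python3 fin.py
```

```text
clock 26.82 pos [ 263.3 -413.7  248.5] rot [-3.139 -0.006 -1.53 ] F [0.7 0.4 0. ] open 47.0 q [-1.01  0.14  1.92 -0.    1.07  0.52]
top grinder_mid [ 6.23909e+02 -1.70866e+02  3.46000e-01] 0.048 0.95
top cup_mid [636.703 153.082] 0.165 0.9
top brush_mid [4.04175e+02 1.62207e+02 4.90000e-02] 0.049 0.92
top box_mid [6.51132e+02 5.42400e+00 8.90000e-02] 0.031 0.81
top espresso_cup [158, 172, 36, 41] 0.67
top espresso_cup [288, 137, 39, 42] 0.47
side grinder_mid [ 6.29422e+02 -1.73230e+02  2.43000e-01] 0.175 0.81
side cup_mid [637.479 151.274] 0.036 0.73
side brush_mid [4.07902e+02 1.61278e+02 2.70000e-02] 0.123 0.91
side box_mid [6.54886e+02 4.69300e+00 5.20000e-02] 0.05 0.98
side espresso_cup [200, 245, 25, 30] 0.91
```

View pics/fin_top.png

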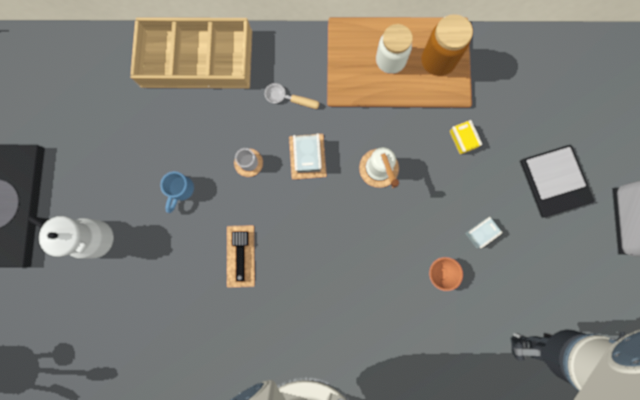

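View pics/fin_side.png

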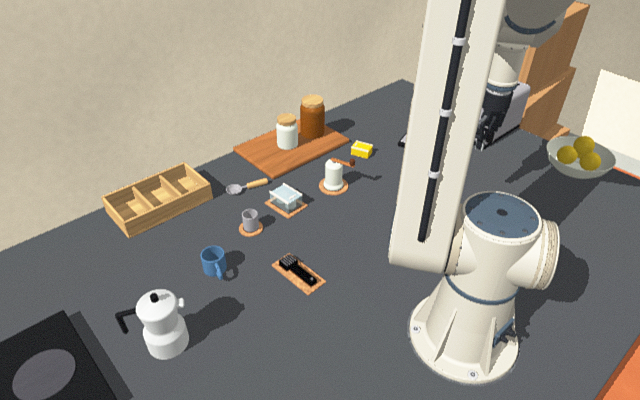

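View pics/finov_top.png

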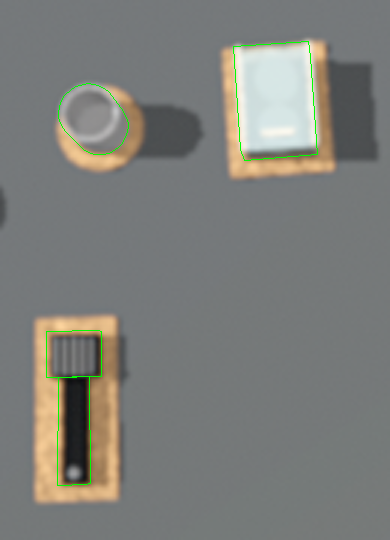

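View pics/finov_side.png

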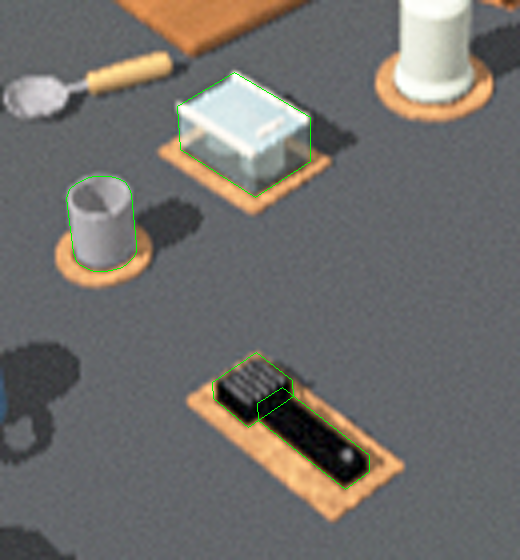

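```bash
python3 - <<'E'
from h import *
a=cv2.imread("pics/top0.png").astype(int); b=cv2.imread("pics/fin_top.png").astype(int)
for nm,(x,y,w,h) in dict(bowl=(425,252,42,42),cup=(155,168,42,48)).items():
    A=a[y:y+h,x:x+w].astype(np.float32).mean(2);B=b[y:y+h,x:x+w].astype(np.float32).mean(2); print(nm,cv2.phaseCorrelate(A,B),abs(A-B).mean())
fr=cv2.imread("pics/fin_top.png")
c=fr[130:290,220:400]; cv2.imwrite("pics/fz.png",cv2.resize(c,None,fx=3.7,fy=3.7,interpolation=cv2.INTER_CUBIC))
E
```

```text
bowl ((0.528213100596659, 0.6245733161841116), 0.9193193361494276) 3.0770974
cup ((0.4449168445312779, 0.1414202356326264), 0.8973189051504489) 0.5282739
```

View pics/fz.png

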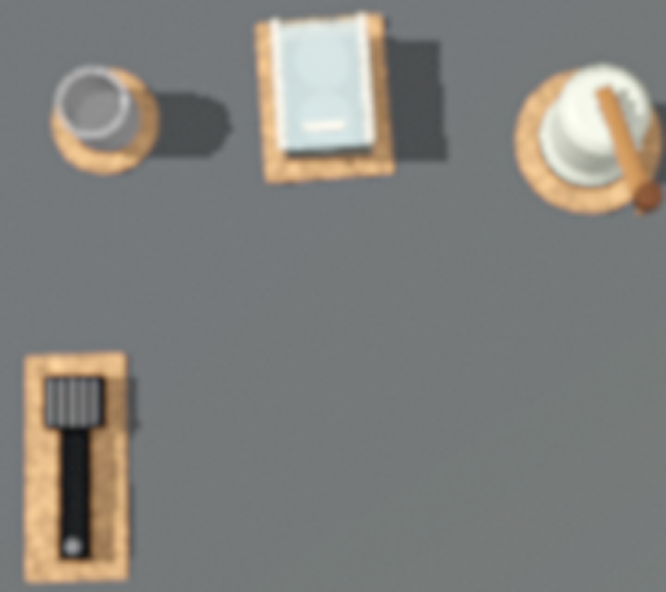

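```bash
python3 - <<'E'
from rig import job,status
print(status.sense()["contact_force"].round(1)); job.sign_off()
E
```

```text
[ 0.1 -0.1 -0.2]
the job is handed in; nothing more can be done
```

I put all four things on their own cork rests and let go of each: the grinder, cup and larger clear box standing upright, and the brush flat with its ribs up. I handed the job in with the robot's clock at about 27 s, with the arm clear of everything.

**Placement:** in the last top-camera fits, the grinder, brush and box lie within about 1.5 mm of their rests' centres. The brush and box are turned to within about 0.03 rad of their outlines.

**Checks that disagreed:**
- **Cup:** the last top-camera fit was poor and put the cup about 2.6 mm off. An earlier, better top-camera fit had put it within 0.4 mm.
- **Side camera:** its fits were noisier. They put the cup, brush and box about 2–3 mm off and the grinder up to 4.5 mm off, the grinder's being a poor fit. The box's turn came out about 0.04 rad off. In the enlarged pictures all four sit on their outlines.
- **Bystanders:** the espresso cup and sugar bowl look unmoved in the last pictures, and the arm never went near the bowl. An image comparison gave half-pixel shifts for both, which I took as noise for the cup and a moved shadow for the bowl. The network did not report the bowl in the last pictures.

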